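# Clear the seasoning corner of the sandwich table

### The job

Clear up this corner of the sandwich table: stand every pepper mill upright in the aluminium tray on its heavy end (feel which end that is by lifting it at mid-length, for both ends look alike), and turn every rinsed white tub upside down on the grey drying mat to drain. Do not knock over or push aside the sanitiser, the glove box or the mustard jar.

Things in the scene. Friction and masses are not known exactly. Their poses are not given: they have to be found in the camera images.
- mill1_mid (a point): pepper mill: square wooden bar 36 x 36 mm, a steel band and shallow domed steel cap at each end, 116 mm long over the caps, 0.32 kg; starts lying on the table. Point at its centre; x along its length. Both ends look the same; a 0.25 kg grinder is hidden in one end (+x in some mills, -x in others; nothing but the weight tells). May be absent
- mill2_mid (a point): pepper mill: square wooden bar 36 x 36 mm, a steel band and shallow domed steel cap at each end, 116 mm long over the caps, 0.32 kg; starts lying on the table. Point at its centre; x along its length. Both ends look the same; a 0.25 kg grinder is hidden in one end (+x in some mills, -x in others; nothing but the weight tells). May be absent
- mill3_mid (a point): pepper mill: square wooden bar 36 x 36 mm, a steel band and shallow domed steel cap at each end, 116 mm long over the caps, 0.32 kg; starts lying on the table. Point at its centre; x along its length. Both ends look the same; a 0.25 kg grinder is hidden in one end (+x in some mills, -x in others; nothing but the weight tells). May be absent
- mill4_mid (a point): pepper mill: square wooden bar 36 x 36 mm, a steel band and shallow domed steel cap at each end, 116 mm long over the caps, 0.32 kg; starts lying on the table. Point at its centre; x along its length. Both ends look the same; a 0.25 kg grinder is hidden in one end (+x in some mills, -x in others; nothing but the weight tells). May be absent
- tub1_mid (a point): white plastic square tub, 56 x 56 mm outside, 80 mm high, walls and bottom 4 mm, about 0.12 kg, open at one end; starts standing mouth up. Point at its centre, half-way up (40 mm from either end); z points from its closed bottom to its open mouth; x and y square to its flat sides. It lies steadily on a flat side. May be absent
- tub2_mid (a point): white plastic square tub, 56 x 56 mm outside, 80 mm high, walls and bottom 4 mm, about 0.12 kg, open at one end; starts standing mouth up. Point at its centre, half-way up (40 mm from either end); z points from its closed bottom to its open mouth; x and y square to its flat sides. It lies steadily on a flat side. May be absent
- mill1: the same mill's body (origin at the middle of a long face, 18 mm from the centre; x along its length). Its centre of mass lies about 32 mm from mid-length towards the heavy end: lifted level at the middle, that end pulls down with about 0.1 N m. Upright on the heavy end it stays up, leaning up to 0.18 rad, and rights itself from a little more; on the light end it topples
- mill2: the same mill's body (origin at the middle of a long face, 18 mm from the centre; x along its length). Its centre of mass lies about 32 mm from mid-length towards the heavy end: lifted level at the middle, that end pulls down with about 0.1 N m. Upright on the heavy end it stays up, leaning up to 0.18 rad, and rights itself from a little more; on the light end it topples
- mill3: the same mill's body (origin at the middle of a long face, 18 mm from the centre; x along its length). Its centre of mass lies about 32 mm from mid-length towards the heavy end: lifted level at the middle, that end pulls down with about 0.1 N m. Upright on the heavy end it stays up, leaning up to 0.18 rad, and rights itself from a little more; on the light end it topples
- mill4: the same mill's body (origin at the middle of a long face, 18 mm from the centre; x along its length). Its centre of mass lies about 32 mm from mid-length towards the heavy end: lifted level at the middle, that end pulls down with about 0.1 N m. Upright on the heavy end it stays up, leaning up to 0.18 rad, and rights itself from a little more; on the light end it topples
- tub1: the same tub's body (origin at the centre of the outside of its closed bottom; z towards the mouth)
- tub2: the same tub's body (origin at the centre of the outside of its closed bottom; z towards the mouth)
- tray: shallow aluminium tray, 110 mm (x) by 300 mm (y), rim 14 mm high and 5 mm thick, inner floor 5 mm above the table; fixed. Origin at the centre of its underside on the table, z up
- mat: grey ribbed drying mat, 150 mm (x) by 240 mm (y), 6 mm thick; fixed. Origin at the centre of its underside on the table, z up
- sanitiser: bystander: green pump bottle, 66 mm across, 190 mm high, origin at the centre of its underside
- glovebox: bystander: white and blue carton, 120 (x) x 230 (y) x 75 mm, origin at the centre of its underside
- mustard: bystander: amber jar with a white cap, 70 mm across, 110 mm high, origin at the centre of its underside
Things that resemble listed ones, but are neither listed nor needed, are in the scene too. Leave any blue look-alike of the mill3 alone. What is shaped like the mill2 but yellow is not meant.

How it is judged:
At the end, for the whole second after the job is handed in: every mill present stands in the tray, its length within 0.3 rad of vertical, on the tray's floor, its centre inside the rim, at rest; every tub present stands mouth down (within 0.14 rad) on the mat, its centre at least 15 mm inside the mat's edges, at rest (angle between the x axis of each of mill1_mid, mill2_mid, mill3_mid, mill4_mid and the z axis of tray, either way round below 0.3 rad and x of mill1_mid in the frame of tray between -0.052 and 0.052 m and y of mill1_mid in the frame of tray between -0.147 and 0.147 m and z of mill1_mid in the frame of tray between 0.055 and 0.072 m and linear speed of each of mill1, mill2, mill3, mill4, tub1, tub2 below 0.03 m/s and angular speed of each of mill1, mill2, mill3, mill4 below 0.4 rad/s and x of mill2_mid in the frame of tray between -0.052 and 0.052 m and y of mill2_mid in the frame of tray between -0.147 and 0.147 m and z of mill2_mid in the frame of tray between 0.055 and 0.072 m and x of mill3_mid in the frame of tray between -0.052 and 0.052 m and y of mill3_mid in the frame of tray between -0.147 and 0.147 m and z of mill3_mid in the frame of tray between 0.055 and 0.072 m and x of mill4_mid in the frame of tray between -0.052 and 0.052 m and y of mill4_mid in the frame of tray between -0.147 and 0.147 m and z of mill4_mid in the frame of tray between 0.055 and 0.072 m and angle between each of tub1_mid, tub2_mid's own z axis and vertical above 3 rad and x of tub1_mid in the frame of mat between -0.06 and 0.06 m and y of tub1_mid in the frame of mat between -0.105 and 0.105 m and z of tub1_mid in the frame of mat between 0.041 and 0.051 m and x of tub2_mid in the frame of mat between -0.06 and 0.06 m and y of tub2_mid in the frame of mat between -0.105 and 0.105 m and z of tub2_mid in the frame of mat between 0.041 and 0.051 m); the robot touches nothing.
It fails at once if the hand sanitiser is knocked over or pushed more than 4 cm (distance of sanitiser from where it was at the start of the episode above 0.04 m or angle between sanitiser's own z axis and vertical above 0.5 rad).
It fails at once if the glove box is knocked over or pushed more than 4 cm (distance of glovebox from where it was at the start of the episode above 0.04 m or angle between glovebox's own z axis and vertical above 0.5 rad).
It fails at once if the mustard jar is knocked over or pushed more than 4 cm (distance of mustard from where it was at the start of the episode above 0.04 m or angle between mustard's own z axis and vertical above 0.5 rad).
Of mill1, mill2, mill3, mill4 only 2 to 3 are there at a start; the rules pass over those that are not, and their reading is None.
Of tub1, tub2 only 1 to 2 are there at a start; the rules pass over those that are not, and their reading is None.
At some moment in a run one of tub1, tub2 may be knocked a few centimetres aside while the robot is not near it.
Once in a run the grip may slacken for a moment while it holds something.
It also fails if it takes over 210 s, if anything falls off the work surface, if the arm or the gripper's body presses on something with over 40 N, if the wrist force passes 120 N, or if a joint passes its speed limit or range.

### The arm

A 7-joint arm with a two-finger parallel gripper is mounted at the origin on the work surface. World frame = base frame: x ahead of the robot, y to its left, z up, the work surface at z = 0. Lengths are in m, angles in rad, forces in N, time in s.
With the tool pointing down it reaches from about 0.425 to 0.875 m from the base axis. Payload 4.7 kg.
Tool frame: the origin (TCP) lies at the very end of the fingers, on their centre line; the grasp point (between the pads) lies 19 mm behind it; z points along the fingers, y is the line along which they close (so a half turn about z gives the same grasp; the last joint's range is limited). The gripper opens to 87 mm and grips with 3 to 60 N. Pads are 19 mm wide; open, the fingers measure 117 mm over their backs; the gripper's body (75 mm by 190 mm) begins 51 mm behind the grasp point.
Start: joints at [-1.119, 0.321, -0.07, 1.45, 0.023, 1.371, -0.057], TCP at [0.276, 0.589, 0.183] pointing down, gripper open.
Joint ranges: [-2.86, 2.86], [-0.3, 2.09], [-1.38, 1.24], [0.06, 2.45], [-1.56, 4.7], [0.09, 2.05], [-2.69, 2.69]. Speed limits (rad/s): [2.57, 2.57, 3.14, 3.14, 3.14, 3.14, 3.14].

### API

Orientations are given as a rotation vector (axis times angle).
In Python, from bench import ctrl gives the robot as it stands.
- The arm moves only by the shell command python3 -m jog 'ROWS' [FORCE]. ROWS is JSON, a list that holds one entry, the list of rows, each a list of 7 numbers: the shift along the tool's x, y, z in mm, then the turn, a rotation vector about the tool's x, y, z in degrees, then the finger opening in mm, from 0 to 87. A call has 1 to 10 rows; each row is the pose to reach, as a shift and turn from the pose commanded when the call began, along the tool's axes at that moment; what a row does not reach only later rows make up. A row lasts 1/10 s, in which the tool goes at most 50 mm and 8.59 degrees, less where a joint would pass 70% of its speed; a pose out of reach is approached as far as the arm can. A call with a gripper value outside its range is refused whole. The fingers move at their own pace and stop on an object; FORCE is the grip in N (left out, the last holds). Time passes only in rows, so rows that repeat a pose let the fingers close. It gives the time, the measured TCP pose, the force, the opening and the grip force at its end, in the units of the state.
- ctrl.get_state(): the state, without advancing time (a new reading comes with each control period).
- ctrl.get_image(name): name is "scene" or "top" or "wrist"; returns a dict with "image" (480x640x3 uint8, red, green, blue), "depth" (480x640 float32, m along the optical axis (not along the pixel's ray), 0 where there is no reading), "fov_y" (degrees; the focal length in pixels is half the picture's height over the tangent of half this angle, whatever the lens; pixels are square), "cx", "cy" (the principal point, pixels), "rvec" (rotation vector, rad) and "tvec" (3), from world to camera coordinates, as OpenCV has them. Camera axes: x right, y down, z forward; pixel columns grow to the right and rows downward; lengths in m; the calibration is good to about 2 mm. A picture is of the moment at which its call begins.
- ctrl.close_job(): hands the job in; it is judged then, once.
The state is a dict: "time": time; "joint_positions": joint angles; "qd": joint speeds; "joint_torque": joint torques, N m; "position": TCP position; "tool_rot": TCP orientation; "ft_force": force on the tool from outside, world axes, zero at the start; "torque": the same for the moment, N m; "grip_width": opening from 0.0 (shut) to 1.0 (fully open); "grip_force": force on a finger pad.
Only numpy, scipy, OpenCV 4.12 (cv2) and the standard library are available. Lean on these libraries where they do the work, as an engineer would, in place of code of your own. Each camera call takes 0.05 s, during which the arm holds its last target. There are 200 camera calls.

## Working session

There is one attempt and no reset: what is moved stays moved. The work goes in short steps, Python scripts to look and compute and a shell command to move; the robot and the scene stay as the last step left them, time stands still between calls to the robot, and variables do not carry over. Pictures are saved under pics/ and viewed, at most 14 in all, crops included, and the job is handed in when it is done.

```bash
ls; mkdir -p pics
python3 - <<'E'
from bench import ctrl
import cv2,numpy as np
for n in("top","scene"):
    d=ctrl.get_image(n);cv2.imwrite(f"pics/{n}0.png",d["image"][:,:,::-1]);np.savez(f"pics/{n}0.npz",**d)
    print(n,d["fov_y"],d["cx"],d["cy"],d["rvec"],d["tvec"])
print(ctrl.get_state())
E
```

```text
pics
top 56.942847774714004 322.42270584036794 236.9717577662994 [ 2.17857569 -2.16632573  0.11290846] [-0.03369781  0.52355802  1.37302848]
scene 53.70370230299842 308.76182533464237 249.65994283866746 [ 2.1395501   0.72214806 -0.38332979] [-0.37265726 -0.13414298  1.63082538]
{'time': 0.1, 'joint_positions': array([-1.11891778,  0.32178108, -0.07007297,  1.45155803,  0.02261227,
        1.37080826, -0.05690942]), 'qd': array([ 0.00064923, -0.00095383, -0.00108266, -0.00367683,  0.00248891,
        0.00131376,  0.00020824]), 'joint_torque': array([-2.43010090e-04, -4.92565835e+01, -4.05937051e-01, -3.13403714e+01,
       -6.42329757e-02,  3.93215159e-02,  5.88038051e-05]), 'position': array([0.27537013, 0.58815727, 0.18244742]), 'tool_rot': array([-6.82107432e-01, -3.06636421e+00,  2.74292267e-03]), 'ft_force': array([ 0.15353565, -0.4754886 , -0.18442593]), 'torque': array([-0.00434801,  0.00653742, -0.03337922]), 'grip_force': 0.0, 'grip_width': 0.9992514843051735}
```

View pics/top0.png

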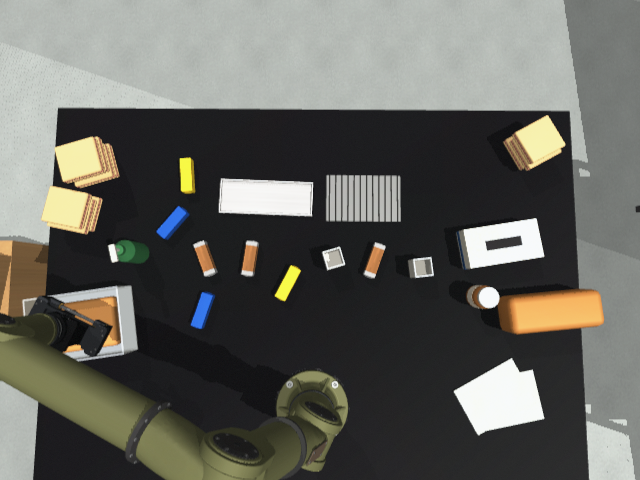

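View pics/scene0.png

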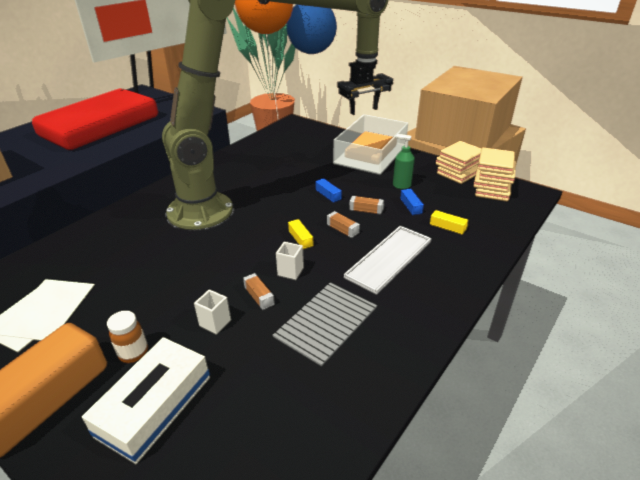

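The top view shows mills (brown) at pixels (204,258), (250,258) and (374,260). The tubs are at (333,258) and (421,267), the tray at (266,197) and the mat at (363,198). The scene view agrees, and the blue and yellow bars are decoys.

```bash
cat > h.py <<'E'
from bench import ctrl
import cv2,numpy as np
from scipy.spatial.transform import Rotation as R
def world(d):
    """per-pixel world points from depth"""
    h,w=d["depth"].shape;f=h/2/np.tan(np.radians(float(d["fov_y"]))/2)
    u,v=np.meshgrid(np.arange(w),np.arange(h));z=d["depth"]
    c=np.stack([(u-d["cx"])*z/f,(v-d["cy"])*z/f,z],-1)
    return (c-np.asarray(d["tvec"]))@R.from_rotvec(d["rvec"]).as_matrix()   # R^T (c-t)
def blobs(mask,P,amin,name):
    n,l,s,_=cv2.connectedComponentsWithStats(mask.astype(np.uint8))
    for i in range(1,n):
        if s[i,4]<amin: continue
        p=P[l==i];(cx,cy),(a,b),t=cv2.minAreaRect((p[:,:2]*1000).astype(np.float32))
        if a<b: a,b,t=b,a,t-90
        print(name,"px",s[i,:2]+s[i,2:4]//2,"xy",round(cx),round(cy),"size",round(a),round(b),"long-axis deg",round((t+90)%180-90,1),"z",round(float(np.median(p[:,2]))*1000))
def rel(pos,rot):
    """shift(mm, tool axes)+rotvec(deg) from present pose to target pos (mm) and Rotation"""
    s=ctrl.get_state();r0=R.from_rotvec(s["tool_rot"])
    print("rel",np.round(r0.inv().apply(np.array(pos)-s["position"]*1000),1),np.round((r0.inv()*rot).as_rotvec(degrees=True),1))
def down(yaw):
    """tool down, tool x axis at yaw deg in world"""
    c,s=np.cos(np.radians(yaw)),np.sin(np.radians(yaw))
    return R.from_matrix(np.array([[c,s,0],[s,-c,0],[0,0,-1]]))
def st():
    s=ctrl.get_state();r=R.from_rotvec(s["tool_rot"]).as_matrix()
    print("t",round(s["time"],1),"pos",np.round(s["position"]*1000,1),"x",np.round(r[:,0],2),"y",np.round(r[:,1],2),"z",np.round(r[:,2],2),"q",np.round(s["joint_positions"],2),"F",np.round(s["ft_force"],2),"M",np.round(s["torque"],3),"w",round(s["grip_width"]*87,1),"g",round(s["grip_force"],1))
E
python3 - <<'E'
from h import *
d=dict(np.load("pics/top0.npz"));P=world(d)
hsv=cv2.cvtColor(d["image"],cv2.COLOR_RGB2HSV);H,S,V=[hsv[...,i].astype(int) for i in range(3)]
z=P[...,2];roi=(P[...,0]>.3)&(P[...,0]<.75)
blobs((H<16)&(S>90)&(V>60)&(z>.02)&(z<.06)&roi,P,60,"wood")
blobs((S<60)&(V>80)&(z>.072)&(z<.09)&roi,P,20,"tubrim")
blobs((S<60)&(V>60)&(z>-.01)&(z<.02)&roi,P,500,"flat")
blobs((S<70)&(V>60)&(z>.02)&(z<.05)&roi,P,15,"caps")
blobs((z>.05)&roi,P,40,"tall")
st()
E
```

```text
wood px [ 90 217] xy 581 695 size 106 9 long-axis deg -12.7 z 51
wood px [205 258] xy 455 339 size 79 38 long-axis deg 21.1 z 37
wood px [250 258] xy 456 198 size 78 37 long-axis deg -7.1 z 37
wood px [374 260] xy 452 -193 size 78 36 long-axis deg -19.5 z 37
wood px [ 90 303] xy 318 681 size 157 33 long-axis deg 89.1 z 50
wood px [502 303] xy 323 -582 size 45 11 long-axis deg -17.9 z 44
tubrim px [503 243] xy 506 -582 size 233 120 long-axis deg -80.8 z 77
tubrim px [333 257] xy 457 -64 size 56 56 long-axis deg 16.6 z 81
tubrim px [423 267] xy 431 -334 size 57 56 long-axis deg -82.9 z 81
tubrim px [121 297] xy 334 570 size 66 5 long-axis deg 8.8 z 83
tubrim px [ 29 304] xy 312 844 size 24 7 long-axis deg 11.4 z 80
flat px [363 198] xy 654 -163 size 242 153 long-axis deg -89.8 z 7
flat px [266 197] xy 656 155 size 307 117 long-axis deg 88.1 z 6
caps px [463 250] xy 486 -469 size 118 5 long-axis deg 10.2 z 39
caps px [200 244] xy 501 356 size 37 17 long-axis deg -67.3 z 36
caps px [252 243] xy 505 191 size 35 17 long-axis deg 82.8 z 37
caps px [379 246] xy 498 -210 size 36 17 long-axis 
[... 557 characters left out ...]
 size 863 122 long-axis deg 78.5 z 99
tall px [502 243] xy 469 -359 size 686 120 long-axis deg -80.7 z 77
tall px [126 250] xy 415 281 size 612 67 long-axis deg 78.2 z 124
tall px [334 258] xy 438 -53 size 87 85 long-axis deg -72.3 z 80
tall px [422 267] xy 414 -193 size 342 56 long-axis deg -83.4 z 79
tall px [ 64 306] xy 339 414 size 880 71 long-axis deg -88.6 z 318
tall px [485 296] xy 347 -288 size 528 67 long-axis deg 89.0 z 110
tall px [552 300] xy 339 -440 size 831 72 long-axis deg 88.7 z 110
t 0.1 pos [275.4 588.2 182.4] x [-0.91  0.42 -0.  ] y [ 0.42  0.91 -0.  ] z [-0. -0. -1.] q [-1.12  0.32 -0.07  1.45  0.02  1.37 -0.06] F [ 0.15 -0.48 -0.18] M [-0.004  0.007 -0.033] w 86.9 g 0.0
```

```bash
python3 -c "
from h import *
for p,y in(((455,339,130),201),((456,198,130),173),((452,-193,130),160.5)): rel(p,down(y))"
```

```text
rel [-268.3 -149.4   52.7] [ -0.1  -0.  -46.1]
rel [-329.  -276.7   53. ] [ -0.1  -0.  -18.1]
rel [-491.1 -632.5   53.6] [-0.1  0.  -5.6]
```

```bash
python3 -m jog '[[[-60,-30,-20,0,0,-8,87],[-110,-60,-20,0,0,-16,87],[-150,-90,0,0,0,-24,87],[-190,-110,20,0,0,-32,87],[-230,-130,40,0,0,-40,87],[-268,-149,52,0,0,-46,87],[-268,-149,52,0,0,-46,87],[-268,-149,52,0,0,-46,87],[-268,-149,52,0,0,-46,87],[-268,-149,52,0,0,-46,87]]]'
python3 - <<'E'
from h import *
st();rel((455,339,4),down(201))
d=ctrl.get_image("wrist");cv2.imwrite("pics/w1.png",d["image"][:,:,::-1]);np.savez("pics/w1.npz",**d)
P=world(d);hsv=cv2.cvtColor(d["image"],cv2.COLOR_RGB2HSV);H,S,V=[hsv[...,i].astype(int) for i in range(3)]
blobs((H<16)&(S>90)&(V>60)&(P[...,2]>.03)&(P[...,2]<.042),P,300,"wood")
E
```

```text
time: 1.1
position: [0.4541, 0.3421, 0.1318]
tool_rot: [-0.574, 3.089, 0.002]
ft_force: [-0.4, 0.6, 0.2]
grip_width: 1.003
grip_force: 0.0
t 1.1 pos [454.1 342.1 131.8] x [-0.93 -0.36 -0.  ] y [-0.36  0.93  0.  ] z [-0.  0. -1.] q [-0.71  0.18  0.02  1.73 -0.01  1.23  1.25] F [-0.37  0.58  0.22] M [ 0.102  0.036 -0.   ] w 87.3 g 0.0
rel [  0.3  -3.3 127.8] [0.1 0.  0.1]
wood px [145 174] xy 459 216 size 79 2 long-axis deg -7.6 z 34
```

View pics/w1.png

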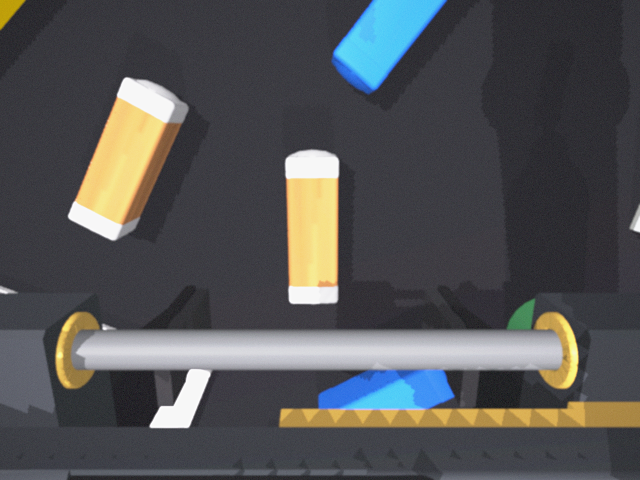

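The mill is centred between the fingers at pixel (312,228). I'll go down, grip and lift to weigh it.

```bash
python3 -m jog '[[[0,-3,45,0,0,0,87],[0,-3,90,0,0,0,87],[0,-3,115,0,0,0,87],[0,-3,127,0,0,0,87],[0,-3,127,0,0,0,30],[0,-3,127,0,0,0,20],[0,-3,127,0,0,0,20],[0,-3,127,0,0,0,20],[0,-3,127,0,0,0,20],[0,-3,127,0,0,0,20]]]' 30; python3 -c "from h import *;st()"
python3 -m jog '[[[0,0,-20,0,0,0,20],[0,0,-40,0,0,0,20],[0,0,-50,0,0,0,20],[0,0,-50,0,0,0,20],[0,0,-50,0,0,0,20],[0,0,-50,0,0,0,20]]]'; python3 -c "from h import *;st()"
```

```text
time: 2.15
position: [0.4566, 0.3376, 0.0051]
tool_rot: [-0.57, 3.088, 0.001]
ft_force: [-0.0, -0.1, -0.5]
grip_width: 0.541
grip_force: 0.0
t 2.1 pos [456.6 337.6   5.1] x [-0.93 -0.36 -0.  ] y [-0.36  0.93  0.  ] z [ 0.  0. -1.] q [-0.7   0.3   0.02  1.85 -0.01  0.98  1.26] F [-0.02 -0.12 -0.53] M [ 0.054 -0.025 -0.05 ] w 47.1 g 0.0
time: 2.75
position: [0.4555, 0.3368, 0.0533]
tool_rot: [0.57, -3.088, 0.001]
ft_force: [-0.2, 0.0, -0.5]
grip_width: 0.234
grip_force: 0.0
t 2.8 pos [455.5 336.8  53.3] x [-0.93 -0.36  0.  ] y [-0.36  0.93 -0.  ] z [-0. -0. -1.] q [-0.71  0.25  0.03  1.82 -0.01  1.08  1.26] F [-0.2   0.04 -0.46] M [ 0.081  0.034 -0.03 ] w 20.4 g 0.0
```

```bash
python3 -m jog '[[[0,0,0,0,0,0,60],[0,0,0,0,0,0,60],[0,0,0,0,0,0,60],[0,0,0,0,0,0,60],[0,0,0,0,0,0,60],[0,0,0,0,0,0,60],[0,0,0,0,0,0,60],[0,0,20,0,0,0,60],[0,0,40,0,0,0,60],[0,0,50,0,0,0,60]]]' 30;python3 -m jog '[[[0,0,0,0,0,0,20],[0,0,0,0,0,0,20],[0,0,0,0,0,0,20],[0,0,0,0,0,0,20],[0,0,0,0,0,0,20],[0,0,0,0,0,0,20],[0,0,0,0,0,0,20]]]';  python3 -c "from h import *;st()"
python3 -m jog '[[[0,0,-20,0,0,0,20],[0,0,-40,0,0,0,20],[0,0,-50,0,0,0,20],[0,0,-50,0,0,0,20],[0,0,-50,0,0,0,20],[0,0,-50,0,0,0,20]]]'; python3 -c "from h import *;st()"
```

```text
time: 3.75
position: [0.4553, 0.3366, 0.0029]
tool_rot: [0.57, -3.087, 0.002]
ft_force: [-0.1, 0.2, -0.6]
grip_width: 0.69
grip_force: 0.0
time: 4.45
position: [0.4563, 0.3374, 0.0047]
tool_rot: [-0.57, 3.089, 0.0]
ft_force: [0.6, -0.1, -0.5]
grip_width: 0.24
grip_force: 0.0
t 4.5 pos [456.3 337.4   4.7] x [-0.93 -0.36 -0.  ] y [-0.36  0.93  0.  ] z [ 0.  0. -1.] q [-0.7   0.3   0.02  1.86 -0.01  0.98  1.26] F [ 0.59 -0.07 -0.47] M [0.055 0.001 0.026] w 20.9 g 0.0
time: 5.05
position: [0.4555, 0.3368, 0.0533]
tool_rot: [0.57, -3.088, 0.001]
ft_force: [0.6, 0.2, -0.2]
grip_width: 0.228
grip_force: 0.0
t 5.0 pos [455.5 336.8  53.3] x [-0.93 -0.36  0.  ] y [-0.36  0.93 -0.  ] z [-0. -0. -1.] q [-0.71  0.25  0.03  1.82 -0.01  1.08  1.26] F [ 0.58  0.18 -0.19] M [0.084 0.06  0.006] w 19.9 g 0.0
```

Run:
```python
from h import *
for n in("top","wrist"):
    d=ctrl.get_image(n);cv2.imwrite(f"pics/{n}2.png",d["image"][:,:,::-1])
    P=world(d);hsv=cv2.cvtColor(d["image"],cv2.COLOR_RGB2HSV);H,S,V=[hsv[...,i].astype(int) for i in range(3)]
    if n=="wrist": print(d["fov_y"],d["cx"],d["cy"],-R.from_rotvec(d["rvec"]).as_matrix().T@d["tvec"], R.from_rotvec(d["rvec"]).as_matrix()[2])
    blobs((H<22)&(S>90)&(V>60)&(P[...,2]>.02)&(P[...,2]<.06)&(P[...,0]>.3)&(P[...,1]<.5)&(P[...,1]>0.05),P,60,"wood")
```

```text
wood px [250 258] xy 456 199 size 78 38 long-axis deg -7.7 z 37
wood px [208 266] xy 428 326 size 38 21 long-axis deg -61.3 z 36
58.365808196951555 316.2995367490707 244.74741156884818 [0.38716231 0.31079553 0.25506981] [ 0.24560291  0.09425197 -0.96477758]
wood px [ 58 172] xy 456 197 size 80 32 long-axis deg -7.7 z 36
wood px [100 190] xy 459 215 size 80 4 long-axis deg -7.9 z 32
wood px [321 262] xy 453 339 size 75 36 long-axis deg 21.5 z 36
```

View pics/wrist2.png

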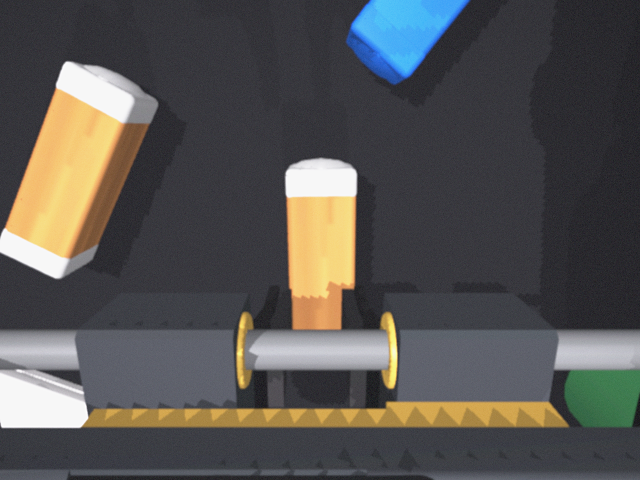

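View pics/top2.png

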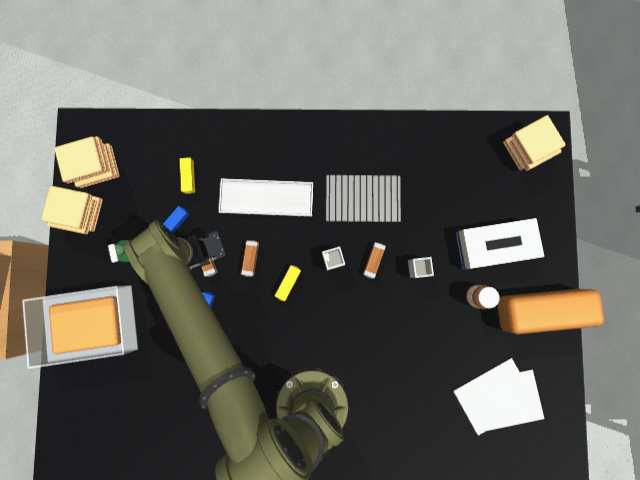

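Both fingers are over the mill, at about pixels x=290 and x=345 in the wrist view, yet nothing was gripped. I'll check where the fingertips really are.

Run:
```python
from h import *
d=ctrl.get_image("wrist");f=240/np.tan(np.radians(d["fov_y"]/2));K=np.array([[f,0,d["cx"]],[0,f,d["cy"]],[0,0,1.]])
p=np.array([[455.5,336.8,53.3],[455.5,336.8,72],[453,339,36]])/1000
print(cv2.projectPoints(p,d["rvec"],d["tvec"],K,None)[0].round())
P=world(d)
for v in (285,295,310,325,390):
    print(v,[(u,*np.round(P[v,u]*1000).astype(int)) for u in range(250,395,13)])
s=ctrl.get_image("scene");cv2.imwrite("pics/s3.png",cv2.resize(s["image"][130:330,240:480,::-1],None,fx=3,fy=3))
```

```text
[[[316. 280.]]

 [[316. 294.]]

 [[321. 266.]]]
285 [(250, np.int64(492), np.int64(306), np.int64(-1)), (263, np.int64(489), np.int64(314), np.int64(-1)), (276, np.int64(450), np.int64(318), np.int64(93)), (289, np.int64(470), np.int64(327), np.int64(33)), (302, np.int64(467), np.int64(333), np.int64(36)), (315, np.int64(465), np.int64(340), np.int64(36)), (328, np.int64(462), np.int64(346), np.int64(36)), (341, np.int64(459), np.int64(353), np.int64(37)), (354, np.int64(458), np.int64(360), np.int64(34)), (367, np.int64(465), np.int64(375), np.int64(0)), (380, np.int64(462), np.int64(383), np.int64(1)), (393, np.int64(459), np.int64(390), np.int64(0))]
295 [(250, np.int64(499), np.int64(308), np.int64(-1)), (263, np.int64(495), np.int64(316), np.int64(0)), (276, np.int64(450), np.int64(318), np.int64(104)), (289, np.int64(450), np.int64(323), np.int64(99)), (302, np.int64(472), np.int64(335), np.int64(36)), (315, np.int64(470), np.int64(342), np.int64(35)), (328, np.int64(467), np.int64(348), np.int64(36)), (341, np.int64(465), np.int64(355), np.int64(35)), (354, np.int64(441), np.i
[... 1346 characters left out ...]
int64(352), np.int64(129)), (393, np.int64(416), np.int64(338), np.int64(179))]
390 [(250, np.int64(445), np.int64(317), np.int64(171)), (263, np.int64(457), np.int64(322), np.int64(152)), (276, np.int64(463), np.int64(327), np.int64(142)), (289, np.int64(554), np.int64(355), np.int64(0)), (302, np.int64(551), np.int64(363), np.int64(0)), (315, np.int64(549), np.int64(372), np.int64(-1)), (328, np.int64(545), np.int64(380), np.int64(-1)), (341, np.int64(541), np.int64(388), np.int64(1)), (354, np.int64(454), np.int64(349), np.int64(142)), (367, np.int64(451), np.int64(351), np.int64(145)), (380, np.int64(437), np.int64(346), np.int64(168)), (393, np.int64(428), np.int64(342), np.int64(182))]
```

View pics/s3.png

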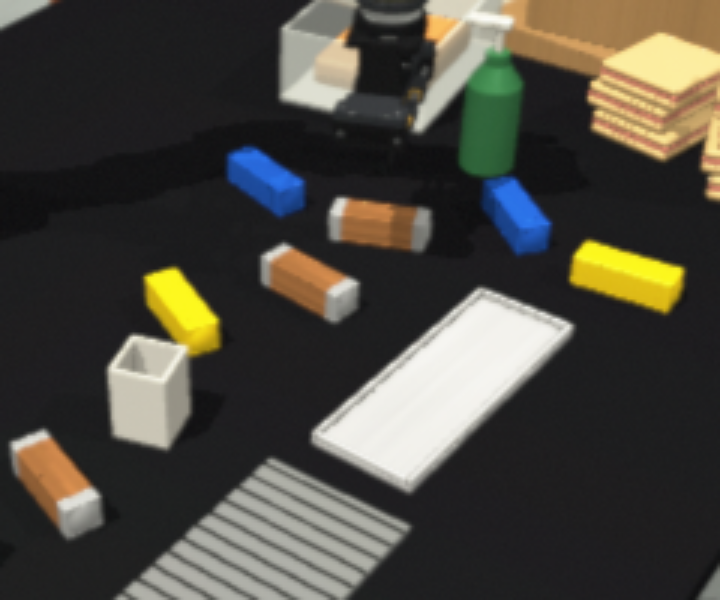

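Run:
```python
from h import *
for d,t in((dict(np.load("pics/w1.npz")),(.4541,.3421,.1318)),(ctrl.get_image("wrist"),ctrl.get_state()["position"])):
    P=world(d);q=P[(np.hypot(P[...,0]-t[0],P[...,1]-t[1])<.08)&(P[...,2]>.055)&(d["depth"]>.03)]
    print(np.sort(q[:,2])[[0,10,50,200]]*1000,np.array(t)*1000,(q[q[:,2].argsort()[:200]].mean(0)*1000).round())
```

```text
[170.08290595 170.70299492 171.32334499 173.16161168] [454.1 342.1 131.8] [448. 340. 172.]
[91.7095977  92.64468028 93.672779   96.57843743] [455.93930662 337.10976372  53.91674907] [448. 334.  94.]
```

The real fingertips sit about 38 mm higher than the reported TCP, which is why the close missed. I'll descend by that much more.

```bash
sed -i 's/def rel(pos,rot):/def rel(pos,rot):  # pos = real fingertip; reported TCP is 38 mm beyond it\n    pos=np.array(pos)+38*rot.as_matrix()[:,2]/' h.py
python3 -m jog '[[[0,0,0,0,0,0,60],[0,0,0,0,0,0,60],[0,0,0,0,0,0,60],[0,0,0,0,0,0,60],[0,0,0,0,0,0,60],[0,0,0,0,0,0,60],[0,0,20,0,0,0,60],[0,0,40,0,0,0,60],[0,0,60,0,0,0,60],[0,0,70,0,0,0,60]]]' 30;python3 -m jog '[[[0,0,7,0,0,0,60],[0,0,14,0,0,0,20],[0,0,14,0,0,0,20],[0,0,14,0,0,0,20],[0,0,14,0,0,0,20],[0,0,14,0,0,0,20],[0,0,14,0,0,0,20],[0,0,14,0,0,0,20]]]';  python3 -c "from h import *;st()"
python3 -m jog '[[[0,0,-10,0,0,0,20],[0,0,-30,0,0,0,20],[0,0,-40,0,0,0,20],[0,0,-40,0,0,0,20],[0,0,-40,0,0,0,20],[0,0,-40,0,0,0,20]]]'; python3 -c "from h import *;st()"
```

```text
time: 6.3
position: [0.4552, 0.3365, -0.0173]
tool_rot: [0.57, -3.087, 0.002]
ft_force: [-0.5, 0.1, 0.2]
grip_width: 0.687
grip_force: 0.0
time: 7.1
position: [0.4569, 0.3381, -0.0287]
tool_rot: [-0.57, 3.088, 0.002]
ft_force: [1.3, 1.5, 2.3]
grip_width: 0.414
grip_force: 29.8
t 7.1 pos [456.9 338.1 -28.7] x [-0.93 -0.36 -0.  ] y [-0.36  0.93  0.  ] z [ 0.  0. -1.] q [-0.7   0.35  0.02  1.88 -0.01  0.92  1.26] F [1.33 1.54 2.31] M [ 0.308 -0.134  0.012] w 36.0 g 29.8
time: 7.7
position: [0.4555, 0.3367, 0.0095]
tool_rot: [0.57, -3.088, 0.001]
ft_force: [0.0, -0.2, -2.7]
grip_width: 0.413
grip_force: 29.8
t 7.7 pos [455.5 336.7   9.5] x [-0.93 -0.36  0.  ] y [-0.36  0.93 -0.  ] z [-0. -0. -1.] q [-0.71  0.3   0.03  1.85 -0.01  1.    1.26] F [ 0.   -0.18 -2.66] M [ 0.076 -0.095 -0.038] w 36.0 g 29.8
```

It's held at 36 mm wide. The moment about world y is −0.12 N m, so the heavy end is the one towards the robot (+tool x). Next I'll regrip near the light end with a light force so the mill can swing down.

```bash
python3 -m jog '[[[0,0,20,0,0,0,20],[0,0,38,0,0,0,20],[0,0,39,0,0,0,60],[0,0,39,0,0,0,60],[0,0,39,0,0,0,60],[0,0,39,0,0,0,60],[-20,0,39,0,0,0,60],[-41,0,37,0,0,0,55],[-41,0,37,0,0,0,55],[-41,0,37,0,0,0,55]]]' 30;python3 -m jog '[[[0,0,0,0,0,0,20],[0,0,0,0,0,0,20],[0,0,0,0,0,0,20],[0,0,0,0,0,0,20],[0,0,0,0,0,0,20],[0,0,0,0,0,0,20]]]' 8;  python3 -c "from h import *;st()"
python3 -m jog '[[[0,0,-10,0,0,0,20],[0,0,-20,0,0,0,20],[0,0,-35,0,0,0,20],[0,0,-50,0,0,0,20],[0,0,-65,0,0,0,20],[0,0,-80,0,0,0,20],[0,0,-95,0,0,0,20],[0,0,-110,0,0,0,20],[0,0,-120,0,0,0,20],[0,0,-120,0,0,0,20]]]'
python3 - <<'E'
from h import *
st()
s=ctrl.get_image("scene");cv2.imwrite("pics/s4.png",cv2.resize(s["image"][100:300,240:480,::-1],None,fx=2,fy=2))
E
```

```text
time: 8.7
position: [0.4944, 0.3519, -0.0263]
tool_rot: [0.57, -3.089, -0.0]
ft_force: [-0.8, -0.4, 0.1]
grip_width: 0.636
grip_force: 0.0
time: 9.3
position: [0.494, 0.3519, -0.0265]
tool_rot: [0.57, -3.089, 0.0]
ft_force: [-1.3, -1.0, 1.9]
grip_width: 0.413
grip_force: 8.0
t 9.3 pos [494.  351.9 -26.5] x [-0.93 -0.36  0.  ] y [-0.36  0.93 -0.  ] z [-0. -0. -1.] q [-0.69  0.41  0.03  1.78 -0.02  0.95  1.29] F [-1.27 -1.05  1.86] M [-0.081  0.442  0.007] w 35.9 g 8.0
time: 10.3
position: [0.4955, 0.3528, 0.0955]
tool_rot: [-0.57, 3.086, 0.002]
ft_force: [0.5, 0.0, -2.9]
grip_width: 0.413
grip_force: 8.0
t 10.3 pos [495.5 352.8  95.5] x [-0.93 -0.36 -0.  ] y [-0.36  0.93  0.  ] z [ 0.  0. -1.] q [-0.69  0.29  0.04  1.68 -0.01  1.18  1.28] F [ 0.55  0.   -2.88] M [0.02  0.03  0.015] w 35.9 g 8.0
```

View pics/s4.png

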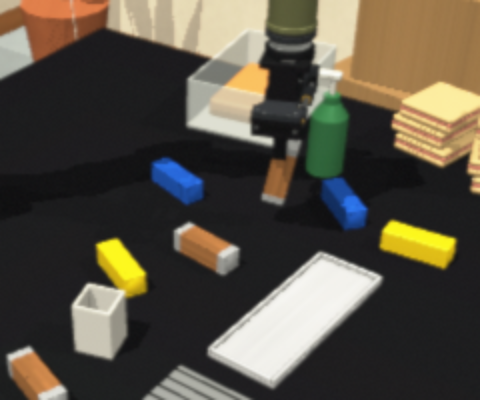

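It hangs nearly vertical at crop pixel (280,178), so the swing trick works. Now to the tray.

```bash
python3 -c "
from h import *
rel((656,240,130),down(201))"
```

```text
rel [-110.4 -162.4    2.3] [ 0.   0.1 -0.1]
```

```bash
python3 -m jog '[[[-10,-15,0,0,0,0,20],[-25,-37,0,0,0,0,20],[-45,-66,0,0,0,0,20],[-65,-96,0,0,0,0,20],[-85,-125,0,0,0,0,20],[-100,-147,0,0,0,0,20],[-110,-162,2,0,0,0,20],[-110,-162,2,0,0,0,20],[-110,-162,2,0,0,0,20],[-110,-162,2,0,0,0,20]]]' 15
cat >> h.py <<'E'
def tilt(c,zmax,color="wood",r=.06):
    """axis of a hanging mill near world xy c (mm), from scene+top depth"""
    for n in("scene",):
        d=ctrl.get_image(n);P=world(d);hsv=cv2.cvtColor(d["image"],cv2.COLOR_RGB2HSV);H,S,V=[hsv[...,i].astype(int) for i in range(3)]
        m=(H<22)&(S>90)&(V>40)&(np.hypot(P[...,0]-c[0]/1000,P[...,1]-c[1]/1000)<r)&(P[...,2]<zmax/1000)&(P[...,2]>.008)
        p=P[m]*1000;print(n,len(p))
        if len(p)<20: return
        for lo in np.arange(p[:,2].min(),p[:,2].max(),15):
            q=p[(p[:,2]>=lo)&(p[:,2]<lo+15)]
            if len(q)>4: print(" z",round(lo+7),"xy",q[:,:2].mean(0).round(1))
        v=np.linalg.svd(p-p.mean(0),full_matrices=False)[2][0];print(" axis",v.round(2))
E
python3 -c "
from h import *
st();tilt((656,240),160)"
```

```text
time: 11.35
position: [0.6535, 0.242, 0.091]
tool_rot: [0.574, -3.087, -0.002]
ft_force: [0.9, 0.4, -3.1]
grip_width: 0.408
grip_force: 15.0
t 11.3 pos [653.5 242.   91. ] x [-0.93 -0.36  0.  ] y [-0.36  0.93  0.  ] z [-0.  0. -1.] q [-0.48  0.47  0.12  1.44 -0.06  1.24  1.58] F [ 0.92  0.45 -3.07] M [0.115 0.017 0.065] w 35.5 g 15.0
scene 266
 z 63 xy [654.8 225. ]
 z 78 xy [654.6 225.1]
 z 93 xy [656.5 225.3]
 z 108 xy [659.2 225.6]
 z 123 xy [662.4 227. ]
 z 138 xy [665.2 221.5]
 axis [0.21 0.02 0.98]
```

```bash
python3 -m jog '[[[0,0,0,0,-6,0,20],[0,0,0,0,-12,0,20],[0,0,10,0,-12,0,20],[0,0,20,0,-12,0,20],[0,0,28,0,-12,0,20],[0,0,34,0,-12,0,20],[0,0,38,0,-12,0,20],[0,0,40,0,-12,0,20],[0,0,40,0,-12,0,20]]]' 15
python3 -c "
from h import *
st();tilt((656,240),160)"
```

```text
time: 12.3
position: [0.6598, 0.2421, 0.0564]
tool_rot: [-0.531, 2.878, 0.059]
ft_force: [-1.5, -1.1, 9.7]
grip_width: 0.414
grip_force: 15.0
t 12.3 pos [659.8 242.1  56.4] x [-0.91 -0.35 -0.22] y [-0.36  0.93  0.  ] z [ 0.2   0.08 -0.98] q [-0.49  0.34  0.11  1.71 -0.04  0.87  1.58] F [-1.5  -1.05  9.68] M [0.072 0.24  0.053] w 36.0 g 15.0
scene 241
 z 30 xy [664.1 225.8]
 z 45 xy [663.  225.9]
 z 60 xy [663.3 224.9]
 z 75 xy [662.1 225.5]
 z 90 xy [664.2 225.2]
 z 105 xy [670.6 224.6]
 axis [-0.03  0.02 -1.  ]
```

```bash
python3 -m jog '[[[0,0,-1,0,0,0,38],[0,0,-1,0,0,0,40],[0,0,-1,0,0,0,45],[0,0,-1,0,0,0,50],[0,0,-1,0,0,0,60],[0,0,-1,0,0,0,60],[0,0,-30,0,0,0,60],[0,0,-70,0,0,0,80],[0,0,-110,0,6,0,80],[0,0,-130,0,12,0,80]]]' 3
python3 - <<'E'
from h import *
st();tilt((656,240),160)
rel((456,198,130),down(173))
d=ctrl.get_image("top");cv2.imwrite("pics/top5.png",d["image"][150:300,150:450,::-1])
P=world(d);hsv=cv2.cvtColor(d["image"],cv2.COLOR_RGB2HSV);H,S,V=[hsv[...,i].astype(int) for i in range(3)]
blobs((H<22)&(S>90)&(V>60)&(P[...,2]>.02)&(P[...,2]<.06)&(P[...,0]>.3)&(abs(P[...,1])<.5),P,60,"wood")
blobs((S<60)&(V>80)&(P[...,2]>.1)&(P[...,2]<.14)&(P[...,0]>.58),P,10,"upright")
blobs((S<60)&(V>80)&(P[...,2]>.072)&(P[...,2]<.09)&(P[...,0]>.35)&(abs(P[...,1])<.4),P,20,"tub")
E
```

```text
time: 13.35
position: [0.6299, 0.2302, 0.184]
tool_rot: [-0.57, 3.087, 0.002]
ft_force: [1.5, -0.2, 0.3]
grip_width: 0.865
grip_force: 0.0
t 13.3 pos [629.9 230.2 184. ] x [-0.93 -0.36 -0.  ] y [-0.36  0.93  0.  ] z [ 0.  0. -1.] q [-0.48  0.36  0.13  1.4  -0.05  1.38  1.58] F [ 1.46 -0.18  0.3 ] M [ 0.097 -0.075  0.056] w 75.3 g 0.0
scene 266
 z 28 xy [663.4 226.3]
 z 43 xy [663.4 225.4]
 z 58 xy [662.9 225.4]
 z 73 xy [661.3 224.7]
 z 88 xy [661.9 224.6]
 z 103 xy [662.9 224.3]
 axis [ 0.03  0.03 -1.  ]
rel [177.9  31.7  92.8] [ 0.   0.1 27.9]
wood px [251 258] xy 456 198 size 77 35 long-axis deg -7.8 z 37
wood px [374 260] xy 452 -193 size 78 37 long-axis deg -20.1 z 37
upright px [232 188] xy 660 242 size 36 6 long-axis deg -67.6 z 119
upright px [234 194] xy 645 235 size 35 10 long-axis deg -67.3 z 116
tub px [333 257] xy 457 -64 size 56 56 long-axis deg 16.7 z 81
tub px [423 267] xy 431 -334 size 58 56 long-axis deg -83.4 z 81
```

Mill A stands upright in the tray. Next is mill B: grip it at mid-length and feel it.

```bash
python3 -m jog '[[[40,8,0,0,0,7,60],[80,15,0,0,0,14,60],[120,22,20,0,0,21,60],[160,29,50,0,0,28,60],[178,32,90,0,0,28,60],[178,32,130,0,0,28,60],[178,32,170,0,0,28,60],[178,32,195,0,0,28,60],[178,32,212,0,0,28,60],[178,32,212,0,0,28,60]]]' 30; python3 -c "from h import *;st();rel((456,198,9),down(173))"
python3 -m jog '[[[0,0,0,0,0,0,20],[0,0,0,0,0,0,20],[0,0,0,0,0,0,20],[0,0,0,0,0,0,20],[0,0,0,0,0,0,20],[0,0,0,0,0,0,20],[0,0,0,0,0,0,20]]]' 30;python3 -m jog '[[[0,0,-10,0,0,0,20],[0,0,-30,0,0,0,20],[0,0,-40,0,0,0,20],[0,0,-40,0,0,0,20],[0,0,-40,0,0,0,20],[0,0,-40,0,0,0,20]]]'; python3 -c "from h import *;st()"
```

```text
time: 14.45
position: [0.4488, 0.1949, -0.0365]
tool_rot: [-0.194, -3.131, 0.005]
ft_force: [-0.7, 0.4, 0.5]
grip_width: 0.689
grip_force: 0.0
t 14.4 pos [448.8 194.9 -36.5] x [-0.99  0.12  0.  ] y [ 0.12  0.99 -0.  ] z [-0. -0. -1.] q [-0.58  0.22  0.13  2.07 -0.04  0.86  1.01] F [-0.74  0.42  0.53] M [ 0.043  0.059 -0.046] w 60.0 g 0.0
rel [-6.7  3.9 -7.5] [-0.2 -0.3 -0.1]
time: 15.15
position: [0.4532, 0.1975, -0.0323]
tool_rot: [0.193, 3.134, 0.002]
ft_force: [-0.8, 1.5, 5.7]
grip_width: 0.415
grip_force: 29.7
time: 15.75
position: [0.4513, 0.1961, 0.0057]
tool_rot: [-0.194, -3.134, 0.002]
ft_force: [0.6, -0.3, -2.9]
grip_width: 0.412
grip_force: 29.7
t 15.8 pos [451.3 196.1   5.7] x [-0.99  0.12  0.  ] y [ 0.12  0.99 -0.  ] z [-0. -0. -1.] q [-0.59  0.16  0.13  2.04 -0.03  0.95  1.01] F [ 0.58 -0.3  -2.88] M [ 0.033 -0.089  0.005] w 35.8 g 29.7
```

Same sign again: the heavy end is at +tool x. Same procedure for this one.

```bash
python3 -m jog '[[[0,0,20,0,0,0,20],[0,0,36,0,0,0,20],[0,0,37,0,0,0,60],[0,0,37,0,0,0,60],[0,0,37,0,0,0,60],[0,0,37,0,0,0,60],[-20,0,35,0,0,0,60],[-44,0,35,0,0,0,55],[-44,0,35,0,0,0,55],[-44,0,35,0,0,0,55]]]' 30;python3 -m jog '[[[0,0,0,0,0,0,20],[0,0,0,0,0,0,20],[0,0,0,0,0,0,20],[0,0,0,0,0,0,20],[0,0,0,0,0,0,20],[0,0,0,0,0,0,20]]]' 7
python3 -m jog '[[[0,0,-10,0,0,0,20],[0,0,-20,0,0,0,20],[0,0,-35,0,0,0,20],[0,0,-50,0,0,0,20],[0,0,-65,0,0,0,20],[0,0,-80,0,0,0,20],[0,0,-95,0,0,0,20],[0,0,-110,0,0,0,20],[0,0,-122,0,0,0,20],[0,0,-122,0,0,0,20]]]'
python3 - <<'E'
from h import *
st();tilt((495,190),170);rel((656,150,130),down(173))
E
```

```text
time: 16.75
position: [0.496, 0.1911, -0.0281]
tool_rot: [0.195, 3.135, 0.0]
ft_force: [-0.6, -0.7, 0.0]
grip_width: 0.635
grip_force: 0.0
time: 17.35
position: [0.4954, 0.1913, -0.0283]
tool_rot: [-0.194, -3.135, -0.0]
ft_force: [0.2, -0.2, -0.3]
grip_width: 0.415
grip_force: 0.0
time: 18.35
position: [0.4972, 0.1917, 0.0958]
tool_rot: [0.194, 3.132, 0.003]
ft_force: [0.3, -0.3, -2.8]
grip_width: 0.412
grip_force: 7.0
t 18.4 pos [497.2 191.7  95.8] x [-0.99  0.12 -0.  ] y [0.12 0.99 0.  ] z [ 0.  0. -1.] q [-0.56  0.13  0.15  1.86 -0.02  1.15  1.05] F [ 0.32 -0.34 -2.78] M [ 0.031  0.067 -0.003] w 35.8 g 7.0
scene 346
 z 63 xy [510.7 178.8]
 z 78 xy [512.3 179.2]
 z 93 xy [509.8 177.5]
 z 108 xy [510.3 178. ]
 z 123 xy [511. 178.]
 z 138 xy [512.2 177. ]
 axis [ 0.01  0.04 -1.  ]
rel [-163.5  -21.4    2.7] [ 0.1  0.1 -0.1]
```

Hangs vertical. Carrying to the tray.

```bash
python3 -m jog '[[[-12,-2,0,0,0,0,20],[-32,-4,0,0,0,0,20],[-58,-8,0,0,0,0,20],[-86,-11,0,0,0,0,20],[-114,-15,0,0,0,0,20],[-138,-18,0,0,0,0,20],[-155,-20,2,0,0,0,20],[-163,-21,2,0,0,0,20],[-163,-21,2,0,0,0,20],[-163,-21,2,0,0,0,20]]]' 15
python3 -c "
from h import *
st();tilt((656,150),160)"
```

```text
time: 19.4
position: [0.6541, 0.1505, 0.0908]
tool_rot: [-0.193, -3.134, 0.0]
ft_force: [-0.3, 0.4, -2.9]
grip_width: 0.413
grip_force: 15.0
t 19.4 pos [654.1 150.5  90.8] x [-0.99  0.12  0.  ] y [ 0.12  0.99 -0.  ] z [-0. -0. -1.] q [-0.43  0.42  0.21  1.51 -0.09  1.22  1.25] F [-0.34  0.35 -2.85] M [0.021 0.049 0.034] w 35.9 g 15.0
scene 376
 z 56 xy [668.1 137.8]
 z 71 xy [666.3 136.4]
 z 86 xy [666.3 136.2]
 z 101 xy [667. 137.]
 z 116 xy [666.5 136.8]
 z 131 xy [666.9 133.5]
 axis [ 0.02  0.04 -1.  ]
```

```bash
python3 -m jog '[[[0,0,10,0,0,0,20],[0,0,20,0,0,0,20],[0,0,28,0,0,0,20],[0,0,34,0,0,0,20],[0,0,38,0,0,0,20],[0,0,41,0,0,0,20],[0,0,43,0,0,0,20],[0,0,43,0,0,0,20]]]' 15
python3 -c "
from h import *
st();tilt((656,150),160)"
```

```text
time: 20.25
position: [0.6614, 0.1503, 0.0564]
tool_rot: [0.194, 3.122, 0.005]
ft_force: [-1.1, -2.1, 21.1]
grip_width: 0.412
grip_force: 15.1
t 20.2 pos [661.4 150.3  56.4] x [-0.99  0.12 -0.01] y [0.12 0.99 0.  ] z [ 0.01  0.   -1.  ] q [-0.42  0.45  0.21  1.55 -0.1   1.14  1.25] F [-1.07 -2.12 21.06] M [-0.477  0.008 -0.015] w 35.9 g 15.1
scene 332
 z 28 xy [668.8 137.7]
 z 43 xy [669.2 136.8]
 z 58 xy [670.2 136. ]
 z 73 xy [670.3 135.9]
 z 88 xy [673.  136.5]
 z 103 xy [676.4 133.4]
 axis [-0.08 -0.08 -0.99]
```

```bash
python3 -m jog '[[[0,0,-6,0,0,0,34],[0,0,-6,0,0,0,38],[0,0,-6,0,0,0,42],[0,0,-6,0,0,0,50],[0,0,-6,0,0,0,60],[0,0,-6,0,0,0,60],[0,0,-30,0,0,0,60],[0,0,-70,0,0,0,70],[0,0,-110,0,0,0,70],[0,0,-120,0,0,0,70]]]' 3
python3 - <<'E'
from h import *
st();tilt((656,150),160)
rel((452,-193,130),down(160.5))
E
```

```text
time: 21.3
position: [0.6578, 0.1507, 0.1744]
tool_rot: [0.194, 3.128, 0.004]
ft_force: [-0.3, 0.1, 1.3]
grip_width: 0.788
grip_force: 0.0
t 21.3 pos [657.8 150.7 174.4] x [-0.99  0.12 -0.01] y [0.12 0.99 0.  ] z [ 0.01  0.   -1.  ] q [-0.43  0.37  0.22  1.41 -0.08  1.36  1.24] F [-0.28  0.14  1.26] M [ 0.039 -0.032 -0.02 ] w 68.5 g 0.0
scene 384
 z 29 xy [660.5 137.2]
 z 44 xy [658.9 137.9]
 z 59 xy [659.2 139.1]
 z 74 xy [656.4 138.6]
 z 89 xy [651.8 137.8]
 z 104 xy [652.8 138. ]
 axis [-0.18 -0.02  0.98]
rel [ 162.2 -366.8   79.5] [ 0.2  0.4 12.4]
```

```bash
python3 -m jog '[[[20,-46,0,0,0,4,60],[40,-91,0,0,0,8,60],[60,-137,0,0,0,12,60],[80,-183,0,0,0,12,60],[100,-228,0,0,0,12,60],[120,-274,10,0,0,12,60],[140,-320,30,0,0,12,60],[162,-366,70,0,0,12,60],[162,-366,78,0,0,12,60],[162,-366,78,0,0,12,60]]]' 30
python3 - <<'E'
from h import *
st();tilt((656,150),160)
rel((452,-193,9),down(160.5))
E
```

```text
time: 22.35
position: [0.4443, -0.1944, 0.087]
tool_rot: [-0.528, -3.089, -0.0]
ft_force: [0.2, 0.6, 0.2]
grip_width: 0.689
grip_force: 0.0
t 22.4 pos [ 444.3 -194.4   87. ] x [-0.94  0.33  0.01] y [ 0.33  0.94 -0.  ] z [-0.01  0.   -1.  ] q [-0.12  0.04  0.49  1.98 -0.02  1.13  1.61] F [0.21 0.65 0.19] M [ 0.029  0.043 -0.02 ] w 60.0 g 0.0
scene 385
 z 32 xy [660.6 138.1]
 z 47 xy [659.9 138.1]
 z 62 xy [656.9 138.9]
 z 77 xy [654.9 139.4]
 z 92 xy [651.5 137.8]
 z 107 xy [656.  139.7]
 axis [-0.18 -0.01  0.98]
rel [ -5.2   1.5 117.8] [-0.  -0.2  0.3]
```

B leans by up to 0.18 rad but it is stable and within the 0.3 limit. On to mill C.

```bash
python3 -m jog '[[[-4,1,40,0,0,0,60],[-4,1,80,0,0,0,60],[-4,1,105,0,0,0,60],[-4,1,117,0,0,0,50],[-4,1,117,0,0,0,20],[-4,1,117,0,0,0,20],[-4,1,117,0,0,0,20],[-4,1,117,0,0,0,20],[-4,1,117,0,0,0,20],[-4,1,117,0,0,0,20]]]' 30
python3 -m jog '[[[0,0,0,0,0,0,20],[0,0,0,0,0,0,20],[0,0,-10,0,0,0,20],[0,0,-30,0,0,0,20],[0,0,-40,0,0,0,20],[0,0,-40,0,0,0,20],[0,0,-40,0,0,0,20],[0,0,-40,0,0,0,20]]]'; python3 -c "from h import *;st()"
```

```text
time: 23.4
position: [0.4551, -0.1936, -0.0247]
tool_rot: [0.52, 3.095, 0.001]
ft_force: [0.8, 0.3, 6.2]
grip_width: 0.415
grip_force: 29.8
time: 24.2
position: [0.4524, -0.193, 0.0128]
tool_rot: [-0.52, -3.097, -0.0]
ft_force: [-0.7, 0.5, -2.8]
grip_width: 0.414
grip_force: 29.8
t 24.2 pos [ 452.4 -193.    12.8] x [-0.95  0.33  0.  ] y [ 0.33  0.95 -0.  ] z [-0.  0. -1.] q [-0.11  0.15  0.49  2.04 -0.09  0.97  1.67] F [-0.71  0.55 -2.83] M [0.034 0.136 0.05 ] w 36.1 g 29.8
```

The moment is now +0.1 N m, so the heavy end is at −tool x. I grip the +x end this time.

```bash
python3 -m jog '[[[0,0,20,0,0,0,20],[0,0,38,0,0,0,20],[0,0,39,0,0,0,60],[0,0,39,0,0,0,60],[0,0,39,0,0,0,60],[0,0,39,0,0,0,60],[20,0,38,0,0,0,60],[41,0,38,0,0,0,55],[41,0,38,0,0,0,50],[41,0,38,0,0,0,50]]]' 30;python3 -m jog '[[[0,0,0,0,0,0,20],[0,0,0,0,0,0,20],[0,0,0,0,0,0,20],[0,0,0,0,0,0,20],[0,0,0,0,0,0,20],[0,0,0,0,0,0,20]]]' 7
python3 -m jog '[[[0,0,-10,0,0,0,20],[0,0,-20,0,0,0,20],[0,0,-35,0,0,0,20],[0,0,-50,0,0,0,20],[0,0,-65,0,0,0,20],[0,0,-80,0,0,0,20],[0,0,-95,0,0,0,20],[0,0,-110,0,0,0,20],[0,0,-122,0,0,0,20],[0,0,-122,0,0,0,20]]]'
python3 - <<'E'
from h import *
st();tilt((415,-180),170);rel((656,60,132),down(160.5))
E
```

```text
time: 25.2
position: [0.4154, -0.1799, -0.0238]
tool_rot: [0.52, 3.096, 0.001]
ft_force: [1.3, 0.7, 0.1]
grip_width: 0.588
grip_force: 0.0
time: 25.8
position: [0.4152, -0.1802, -0.0242]
tool_rot: [0.521, 3.097, -0.0]
ft_force: [1.4, -0.1, 0.3]
grip_width: 0.414
grip_force: 7.0
time: 26.8
position: [0.4154, -0.1803, 0.0994]
tool_rot: [0.52, 3.095, 0.0]
ft_force: [0.4, 0.6, -3.2]
grip_width: 0.414
grip_force: 7.0
t 26.8 pos [ 415.4 -180.3   99.4] x [-0.95  0.33 -0.  ] y [0.33 0.95 0.  ] z [ 0. -0. -1.] q [-0.14 -0.06  0.48  2.04  0.03  1.15  1.56] F [ 0.39  0.58 -3.22] M [-0.015 -0.001  0.039] w 36.0 g 7.0
scene 402
 z 75 xy [ 422.2 -189.5]
 z 90 xy [ 420.9 -189.8]
 z 105 xy [ 419.8 -189.1]
 z 120 xy [ 418.9 -187.3]
 z 135 xy [ 420.9 -186. ]
 z 150 xy [ 421.2 -184.4]
 axis [ 0.02 -0.09 -1.  ]
rel [-149.5  305.7    4.7] [0.  0.1 0.4]
```

```bash
python3 -m jog '[[[-10,10,-25,0,0,0,20],[-30,30,-50,0,0,0,20],[-50,65,-65,0,0,0,20],[-70,105,-65,0,0,0,20],[-90,150,-65,0,0,0,20],[-110,195,-65,0,0,0,20],[-125,240,-60,0,0,0,20],[-140,275,-40,0,0,0,20],[-149,300,-20,0,0,0,20],[-149,305,-5,0,0,0,20]]]' 15
python3 -m jog '[[[0,0,0,0,0,0,20],[0,0,0,0,0,0,20],[0,0,0,0,0,0,20]]]' 15
python3 -c "
from h import *
st();tilt((656,60),180);rel((656,60,92),down(160.5))"
```

```text
time: 27.85
position: [0.6548, 0.0645, 0.0988]
tool_rot: [-0.512, -3.096, -0.001]
ft_force: [-0.3, 0.1, -3.5]
grip_width: 0.41
grip_force: 15.0
time: 28.15
position: [0.6553, 0.0574, 0.1039]
tool_rot: [0.525, 3.096, -0.001]
ft_force: [0.4, -0.5, -3.6]
grip_width: 0.415
grip_force: 15.0
t 28.1 pos [655.3  57.4 103.9] x [-0.94  0.33 -0.  ] y [ 0.33  0.94 -0.  ] z [ 0. -0. -1.] q [-0.36  0.39  0.3   1.54 -0.12  1.23  1.19] F [ 0.41 -0.53 -3.56] M [ 0.011 -0.018 -0.009] w 36.1 g 15.0
scene 423
 z 76 xy [656.5  46.4]
 z 91 xy [656.5  46. ]
 z 106 xy [655.   47.1]
 z 121 xy [654.7  48.1]
 z 136 xy [655.5  49.1]
 z 151 xy [656.9  51.3]
 axis [ 0.01 -0.08 -1.  ]
rel [ 0.4  2.3 50.2] [0.  0.1 0.3]
```

```bash
python3 -m jog '[[[0,1,10,0,0,0,20],[0,1,20,0,0,0,20],[0,1,30,0,0,0,20],[0,1,36,0,0,0,20],[0,1,40,0,0,0,20],[0,1,43,0,0,0,20],[0,1,45,0,0,0,20],[0,1,45,0,0,0,20]]]' 15
python3 -c "from h import *;st();tilt((656,60),160)"
```

```text
time: 29.0
position: [0.6553, 0.0605, 0.0575]
tool_rot: [-0.521, -3.098, -0.0]
ft_force: [0.0, 0.2, -3.4]
grip_width: 0.415
grip_force: 15.0
t 29.0 pos [655.3  60.5  57.5] x [-0.95  0.33  0.  ] y [0.33 0.95 0.  ] z [-0.  0. -1.] q [-0.36  0.43  0.29  1.59 -0.13  1.15  1.2 ] F [ 0.02  0.18 -3.4 ] M [0.002 0.    0.021] w 36.1 g 15.0
scene 375
 z 34 xy [657.5  48.6]
 z 49 xy [659.1  49.9]
 z 64 xy [656.3  50.1]
 z 79 xy [652.6  49.9]
 z 94 xy [658.3  52.7]
 z 109 xy [654.9  50.9]
 axis [ 0.04 -0.08 -1.  ]
```

```bash
python3 -m jog '[[[0,0,2,0,0,0,20],[0,0,4,0,0,0,20],[0,0,4,0,0,0,20]]]' 15
python3 -m jog '[[[0,0,0,0,0,0,38],[0,0,0,0,0,0,40],[0,0,0,0,0,0,45],[0,0,0,0,0,0,50],[0,0,0,0,0,0,60],[0,0,0,0,0,0,60],[0,0,-30,0,0,0,60],[0,0,-70,0,0,0,70],[0,0,-110,0,0,0,80],[0,0,-120,0,0,0,85]]]' 3
python3 - <<'E'
from h import *
st()
for y in(240,150,60): tilt((656,y),160,r=.045)
d=ctrl.get_image("top");np.savez("pics/t6.npz",**d)
P=world(d);hsv=cv2.cvtColor(d["image"],cv2.COLOR_RGB2HSV);H,S,V=[hsv[...,i].astype(int) for i in range(3)]
blobs((S<60)&(V>80)&(P[...,2]>.072)&(P[...,2]<.09)&(P[...,0]>.35)&(abs(P[...,1])<.4),P,20,"tub")
for yaw in (163.4-90,106.6,196.6,166.6): rel((457,-64,200),down(yaw))
E
```

```text
time: 29.35
position: [0.6565, 0.0605, 0.0557]
tool_rot: [0.521, 3.096, 0.001]
ft_force: [-1.1, 0.1, 4.0]
grip_width: 0.409
grip_force: 15.0
time: 30.35
position: [0.6582, 0.0606, 0.1794]
tool_rot: [0.52, 3.09, 0.004]
ft_force: [-0.5, 0.5, -0.4]
grip_width: 0.881
grip_force: 0.0
t 30.4 pos [658.2  60.6 179.4] x [-0.94  0.33 -0.01] y [0.33 0.94 0.  ] z [ 0.01  0.   -1.  ] q [-0.37  0.34  0.31  1.45 -0.1   1.36  1.18] F [-0.45  0.46 -0.39] M [ 0.024 -0.018 -0.018] w 76.6 g 0.0
scene 266
 z 33 xy [663.5 226.1]
 z 48 xy [662.4 224.8]
 z 63 xy [662.9 224.7]
 z 78 xy [662.4 225.5]
 z 93 xy [661.6 223.8]
 z 108 xy [663.1 223.2]
 axis [ 0.03  0.03 -1.  ]
scene 394
 z 30 xy [660.8 137.2]
 z 45 xy [657.5 138.5]
 z 60 xy [658.1 138.8]
 z 75 xy [654.7 138.9]
 z 90 xy [651.8 137.7]
 z 105 xy [654.4 138.5]
 axis [-0.17 -0.03  0.99]
scene 405
 z 32 xy [658.3  49.7]
 z 47 xy [656.6  49.5]
 z 62 xy [655.7  51.8]
 z 77 xy [651.4  51.5]
 z 92 xy [649.4  52.3]
 z 107 xy [653.1  53.2]
 axis [ 0.18 -0.03 -0.98]
tub px [335 256] xy 463 -68 size 56 56 long-axis deg 15.8 z 81
tub px [423 267] xy 431 -334 size 58 56 long-axis deg -83.4 z 81
rel [ 146.  -182.3   10.6] [-0.1 -0.  87.5]
rel [ 146.  -182.3   10.6] [-0.1 -0.1 54.3]
rel [ 146.  -182.3   10.6] [ -0.   -0.1 -35.7]
rel [ 146.  -182.3   10.6] [-0.  -0.1 -5.7]
```

All three mills stand in the tray. Tub 1 was nudged to (463,−68). Now I grip tub 1 with tool x tangential so I can tilt it sideways.

```bash
python3 -c "
from h import *
rel((463,-68,160),down(105.8))"
python3 -m jog '[[[30,-36,0,0,0,8,87],[60,-73,0,0,0,16,87],[90,-110,0,0,0,24,87],[120,-146,0,0,0,32,87],[142,-182,10,0,0,40,87],[142,-188,30,0,0,48,87],[142,-188,50,0,0,55,87],[142,-188,50,0,0,55,87],[142,-188,50,0,0,55,87],[142,-188,50,0,0,55,87]]]' 20
python3 -c "
from h import *
st();rel((463,-68,35),down(105.8))"
```

```text
rel [ 138.9 -184.1   50.6] [-0.1 -0.1 55.1]
time: 31.55
position: [0.4601, -0.0705, 0.1239]
tool_rot: [1.889, 2.51, -0.0]
ft_force: [0.1, -0.2, 0.4]
grip_width: 1.0
grip_force: 0.0
t 31.6 pos [460.1 -70.5 123.9] x [-0.28  0.96 -0.  ] y [ 0.96  0.28 -0.  ] z [ 0. -0. -1.] q [-0.33 -0.05  0.42  1.98  0.02  1.2   0.36] F [ 0.13 -0.23  0.45] M [-0.046  0.021  0.005] w 87.0 g 0.0
rel [  1.6   3.5 126.9] [-0.   0.   0.3]
```

```bash
python3 -m jog '[[[1,3,45,0,0,0,87],[1,3,90,0,0,0,87],[1,3,115,0,0,0,87],[1,3,127,0,0,0,80],[1,3,127,0,0,0,40],[1,3,127,0,0,0,40],[1,3,127,0,0,0,40],[1,3,127,0,0,0,40],[1,3,127,0,0,0,40],[1,3,127,0,0,0,40]]]' 20
python3 -m jog '[[[0,0,-20,0,0,0,40],[0,0,-60,0,0,0,40],[0,0,-100,0,0,0,40],[0,0,-140,0,0,0,40],[0,0,-150,0,0,0,40],[0,0,-150,0,0,0,40]]]'
python3 -c "from h import *;st()"
python3 -m jog '[[[0,0,0,0,8,0,40],[0,0,0,0,16,0,40],[0,0,0,0,24,0,40],[0,0,0,0,32,0,40],[0,0,0,0,40,0,40],[0,0,0,0,48,0,40],[0,0,0,0,56,0,40],[0,0,0,0,64,0,40],[0,0,0,0,72,0,40],[0,0,0,0,72,0,40]]]'
python3 -c "from h import *;st()"
```

```text
time: 32.55
position: [0.4636, -0.0688, -0.0024]
tool_rot: [1.891, 2.506, 0.003]
ft_force: [1.1, 0.2, 0.7]
grip_width: 0.659
grip_force: 19.7
time: 33.15
position: [0.463, -0.0691, 0.1478]
tool_rot: [1.892, 2.506, 0.003]
ft_force: [0.9, -0.1, -1.6]
grip_width: 0.644
grip_force: 19.7
t 33.1 pos [463.  -69.1 147.8] x [-0.27  0.96 -0.  ] y [0.96 0.27 0.  ] z [ 0.  0. -1.] q [-0.35 -0.07  0.42  1.95  0.03  1.25  0.35] F [ 0.94 -0.1  -1.64] M [-0.049  0.03   0.006] w 56.0 g 19.7
time: 34.15
position: [0.4598, -0.0693, 0.141]
tool_rot: [-1.195, -1.565, -0.871]
ft_force: [-0.2, 0.5, -1.2]
grip_width: 0.645
grip_force: 19.8
t 34.1 pos [459.8 -69.3 141. ] x [-0.07  0.29  0.95] y [ 0.96  0.27 -0.01] z [-0.26  0.92 -0.3 ] q [ 0.44  0.78  0.26  1.51 -0.79  2.05  1.12] F [-0.19  0.46 -1.19] M [-1.338 -0.362 -0.004] w 56.1 g 19.8
```

```bash
python3 -m jog '[[[0,0,0,0,6,0,40],[0,0,0,0,12,0,40],[0,0,0,0,18,0,40],[0,0,0,0,18,0,40]]]'
python3 - <<'E'
from h import *
st()
d=ctrl.get_image("scene");cv2.imwrite("pics/s7.png",d["image"][:,:,::-1])
E
```

```text
time: 34.55
position: [0.4597, -0.0689, 0.1414]
tool_rot: [-1.0, -1.31, -1.007]
ft_force: [-0.5, 0.0, -2.1]
grip_width: 0.642
grip_force: 19.8
t 34.5 pos [459.7 -68.9 141.4] x [ 0.01 -0.01  1.  ] y [ 0.96  0.27 -0.01] z [-0.27  0.96  0.01] q [ 0.86  1.   -0.32  1.42 -0.68  2.04  0.9 ] F [-0.46  0.02 -2.09] M [-1.475 -0.402  0.113] w 55.8 g 19.8
```

View pics/s7.png

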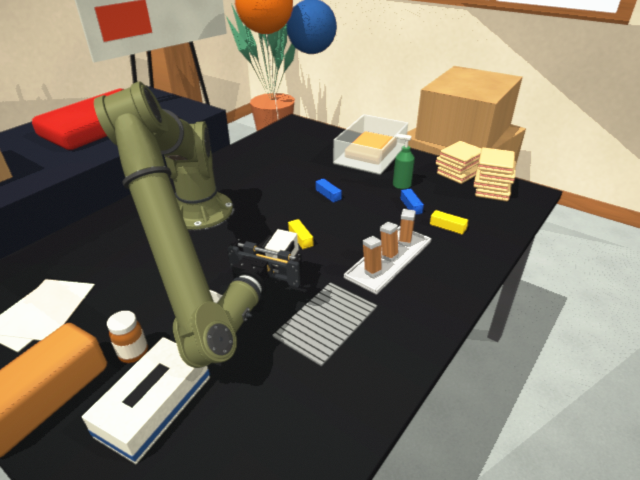

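The arm reaches fully horizontal (gripper at pixel (265,262)), but the wrist would be low near the glove box. So I set the tub down at 60° tilt and let it fall on its side.

```bash
python3 -m jog '[[[0,0,0,0,-8,0,40],[0,0,0,0,-16,0,40],[0,0,0,0,-24,0,40],[0,0,0,0,-30,0,40],[-20,0,0,0,-30,0,40],[-45,0,0,0,-30,0,40],[-70,0,0,0,-30,0,40],[-90,0,0,0,-30,0,40],[-105,0,0,0,-30,0,40],[-110,0,0,0,-30,0,40]]]'
python3 -m jog '[[[0,0,0,0,0,0,40],[0,0,0,0,0,0,40]]]'
python3 -c "from h import *;st()"
```

```text
time: 35.6
position: [0.4631, -0.0684, 0.0399]
tool_rot: [-1.316, -1.747, -0.767]
ft_force: [0.2, -8.3, 24.0]
grip_width: 0.641
grip_force: 20.0
time: 35.8
position: [0.463, -0.0684, 0.04]
tool_rot: [-1.316, -1.748, -0.766]
ft_force: [-0.2, -3.2, 9.9]
grip_width: 0.642
grip_force: 20.0
t 35.8 pos [463.  -68.4  40. ] x [-0.14  0.48  0.87] y [0.96 0.28 0.  ] z [-0.24  0.83 -0.5 ] q [ 0.78  0.76 -0.25  1.57 -0.48  1.66  0.97] F [-0.21 -3.2   9.89] M [0.757 0.471 0.152] w 55.8 g 20.0
```

```bash
python3 -m jog '[[[0,0,0,0,0,0,87],[0,0,0,0,0,0,87],[0,0,0,0,0,0,87],[0,0,0,0,0,0,87],[0,0,0,0,0,0,87],[0,0,0,0,0,0,87],[30,0,-20,0,0,0,87],[70,0,-40,0,-8,0,87],[100,0,-60,0,-16,0,87],[120,0,-80,0,-24,0,87]]]'
python3 -m jog '[[[20,0,-30,0,-8,0,87],[30,0,-50,0,-16,0,87],[30,0,-50,0,-24,0,87],[30,0,-50,0,-32,0,87],[30,0,-50,0,-36,0,87],[30,0,-50,0,-36,0,87],[30,0,-50,0,-36,0,87]]]'
cat >> h.py <<'E'
def tubs(zlo=.045,zhi=.095):
    d=ctrl.get_image("top");P=world(d);hsv=cv2.cvtColor(d["image"],cv2.COLOR_RGB2HSV);S,V=[hsv[...,i].astype(int) for i in (1,2)]
    blobs((S<60)&(V>80)&(P[...,2]>zlo)&(P[...,2]<zhi)&(P[...,0]>.35)&(abs(P[...,1])<.4),P,20,"tub");return d
E
python3 - <<'E'
from h import *
st();d=tubs();cv2.imwrite("pics/top8.png",cv2.resize(d["image"][170:330,230:470,::-1],None,fx=2,fy=2))
E
```

```text
time: 36.8
position: [0.4657, -0.078, 0.1828]
tool_rot: [-1.566, -2.076, -0.507]
ft_force: [0.7, 0.7, 0.7]
grip_width: 0.999
grip_force: 0.0
time: 37.5
position: [0.4659, -0.083, 0.2386]
tool_rot: [-1.892, -2.507, -0.001]
ft_force: [-0.3, -0.6, 0.5]
grip_width: 1.002
grip_force: 0.0
t 37.5 pos [465.9 -83.  238.6] x [-0.27  0.96  0.  ] y [ 0.96  0.27 -0.  ] z [-0.  0. -1.] q [ 0.53 -0.07 -0.39  1.77 -0.03  1.43  0.43] F [-0.29 -0.57  0.46] M [-0.096  0.029 -0.079] w 87.2 g 0.0
tub px [422 267] xy 431 -334 size 58 56 long-axis deg -83.5 z 78
```

View pics/top8.png

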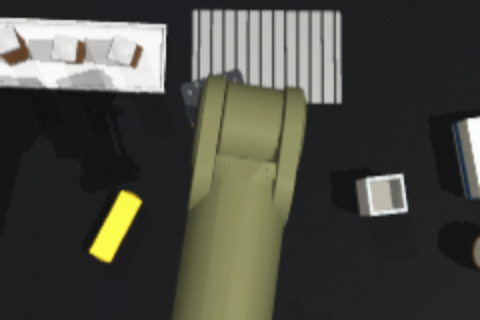

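Tub 1 is hidden under the arm (crop (240,130)), so I use the wrist and scene depth instead.

Run:
```python
from h import *
for n in("wrist","scene"):
    d=ctrl.get_image(n);P=world(d);hsv=cv2.cvtColor(d["image"],cv2.COLOR_RGB2HSV);S,V=[hsv[...,i].astype(int) for i in (1,2)]
    print(n)
    roi=(P[...,0]>.38)&(P[...,0]<.57)&(abs(P[...,1]+.08)<.15)
    blobs((S<60)&(V>80)&(P[...,2]>.05)&(P[...,2]<.062)&roi,P,100,"tub top")
    blobs((S<60)&(V>60)&(P[...,2]>.01)&(P[...,2]<.05)&roi,P,100,"lower")
    if n=="wrist": cv2.imwrite("pics/w8.png",d["image"][:,:,::-1])
```

```text
wrist
tub top px [319 262] xy 481 -133 size 81 56 long-axis deg -74.1 z 56
lower px [319 216] xy 470 -94 size 56 1 long-axis deg 16.1 z 32
scene
tub top px [280 274] xy 480 -134 size 86 58 long-axis deg -73.8 z 58
lower px [289 284] xy 507 -128 size 81 7 long-axis deg -77.5 z 30
```

View pics/w8.png

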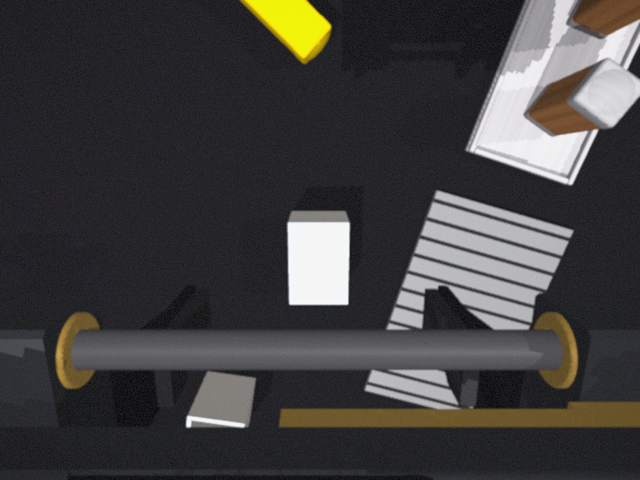

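Tub 1 lies on its side at (481,−133), with the closed end at the top of the picture (pixel (319,216)). I grip it near the closed end and turn it the same way again.

```bash
python3 -c "
from h import *
rel((474.5,-110,9),down(106))"
```

```text
rel [-27.5   1.5 266.9] [-0.1 -0.1 -0.3]
```

```bash
python3 -m jog '[[[-27,1,50,0,0,0,87],[-27,1,100,0,0,0,87],[-27,1,150,0,0,0,87],[-27,1,195,0,0,0,87],[-27,1,230,0,0,0,87],[-27,1,255,0,0,0,87],[-27,1,266,0,0,0,80],[-27,1,266,0,0,0,40],[-27,1,266,0,0,0,40],[-27,1,266,0,0,0,40]]]' 15
python3 -m jog '[[[0,0,0,0,0,0,40],[0,0,0,0,0,0,40],[0,0,0,0,0,0,40],[0,0,-20,0,0,0,40],[0,0,-60,0,0,0,40],[0,0,-100,0,0,0,40],[0,0,-150,0,0,0,40],[0,0,-190,0,0,0,40],[0,0,-200,0,0,0,40],[0,0,-200,0,0,0,40]]]'
python3 -c "
from h import *
st()
t=down(106)*R.from_rotvec([0,75,0],degrees=True)
rel((630,-119,150),t)"
```

```text
time: 38.65
position: [0.4762, -0.1091, -0.0258]
tool_rot: [1.891, 2.505, 0.002]
ft_force: [-0.7, -0.3, -0.0]
grip_width: 0.732
grip_force: 0.0
time: 39.65
position: [0.4757, -0.1086, 0.1742]
tool_rot: [1.89, 2.505, 0.002]
ft_force: [0.1, 0.7, -2.6]
grip_width: 0.644
grip_force: 15.0
t 39.6 pos [ 475.7 -108.6  174.2] x [-0.27  0.96 -0.  ] y [0.96 0.27 0.  ] z [ 0. -0. -1.] q [ 0.55 -0.01 -0.38  1.84 -0.    1.3   0.45] F [ 0.1   0.73 -2.57] M [-0.073  0.078  0.06 ] w 56.0 g 15.0
rel [-15.5 145.4  34.6] [ 0.2 75.1  0.1]
```

```bash
python3 -m jog '[[[0,0,-10,0,8,0,40],[0,0,-20,0,16,0,40],[0,0,-20,0,24,0,40],[0,0,-20,0,32,0,40],[0,0,-20,0,40,0,40],[0,0,-20,0,48,0,40],[0,0,-20,0,56,0,40],[0,0,-20,0,64,0,40],[0,0,-20,0,72,0,40],[0,0,-20,0,75,0,40]]]' 15
python3 -c "
from h import *
st()
t=down(106)*R.from_rotvec([0,75,0],degrees=True)
rel((630,-80,150),t)
tubs()"
```

```text
time: 40.65
position: [0.4727, -0.1086, 0.1867]
tool_rot: [-1.163, -1.525, -0.891]
ft_force: [0.7, -0.6, -1.8]
grip_width: 0.644
grip_force: 15.0
t 40.6 pos [ 472.7 -108.6  186.7] x [-0.06  0.24  0.97] y [ 0.96  0.27 -0.01] z [-0.27  0.93 -0.25] q [ 0.86  0.82 -0.3   1.36 -0.61  2.03  0.84] F [ 0.66 -0.62 -1.77] M [-1.43  -0.303  0.051] w 56.1 g 15.0
rel [-38.4 159.4  32. ] [ 0.1 -0.6 -0.6]
tub px [423 267] xy 431 -335 size 57 56 long-axis deg -84.1 z 79
```

```bash
python3 -m jog '[[[0,20,4,0,0,0,40],[0,40,8,0,0,0,40],[0,60,12,0,0,0,40],[0,80,16,0,0,0,40],[0,100,20,0,0,0,40],[0,120,24,0,0,0,40],[0,140,28,0,0,0,40],[0,159,32,0,0,0,40],[0,159,32,0,0,0,40],[0,159,32,0,0,0,40]]]' 15
python3 - <<'E'
from h import *
st()
d=ctrl.get_image("scene");cv2.imwrite("pics/s9.png",d["image"][:,:,::-1])
P=world(d);hsv=cv2.cvtColor(d["image"],cv2.COLOR_RGB2HSV);S,V=[hsv[...,i].astype(int) for i in (1,2)]
blobs((S<60)&(V>60)&(P[...,2]>.03)&(P[...,2]<.24)&(P[...,0]>.57)&(P[...,0]<.74)&(P[...,1]<-.02)&(P[...,1]>-.2),P,60,"white")
E
```

```text
time: 41.7
position: [0.6193, -0.0331, 0.1851]
tool_rot: [-1.16, -1.544, -0.891]
ft_force: [0.5, -0.8, -0.9]
grip_width: 0.645
grip_force: 15.0
t 41.7 pos [619.3 -33.1 185.1] x [-0.07  0.25  0.97] y [0.96 0.28 0.  ] z [-0.27  0.93 -0.26] q [ 0.67  0.97 -0.34  1.09 -0.72  1.97  0.64] F [ 0.45 -0.81 -0.85] M [-1.314 -0.393  0.005] w 56.1 g 15.0
white px [338 234] xy 630 -79 size 66 52 long-axis deg 14.6 z 214
white px [338 258] xy 671 -137 size 69 18 long-axis deg -57.2 z 190
```

View pics/s9.png

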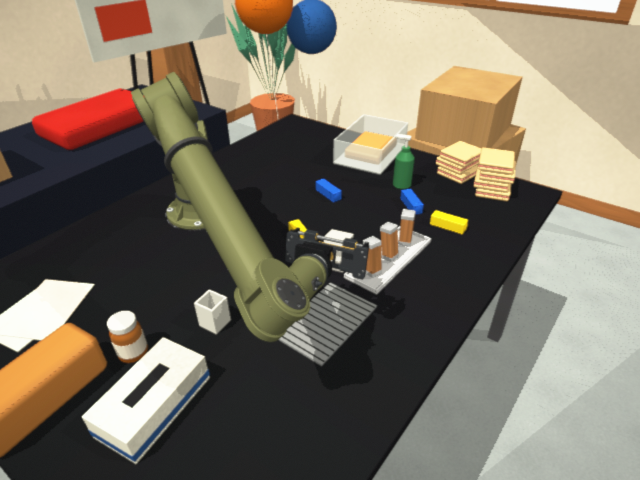

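The tub is held mouth-down over the mat's near end, the gripper at pixel (330,250), and the wrist housing at (275,305). I check the housing's height before lowering.

Run:
```python
from h import *
d=ctrl.get_image("scene");P=world(d)
for u,v in((265,336),(250,330),(240,315),(285,330),(290,295),(305,320),(320,275),(262,300)): print((u,v),(P[v,u]*1000).round())
```

```text
(265, 336) [ 741. -457.  268.]
(250, 330) [ 716. -467.  275.]
(240, 315) [ 462. -277.    1.]
(285, 330) [ 744. -410.  244.]
(290, 295) [ 753. -400.  328.]
(305, 320) [ 612. -194.    6.]
(320, 275) [ 722. -274.  269.]
(262, 300) [ 722. -437.  327.]
```

```bash
python3 -m jog '[[[-15,0,4,0,0,0,40],[-33,-2,9,0,0,0,40],[-50,-4,13,0,0,0,40],[-67,-4,18,0,0,0,40],[-83,-4,22,0,0,0,40],[-98,-4,26,0,0,0,40],[-108,-4,29,0,0,0,40],[-112,-4,30,0,0,0,40],[-112,-4,30,0,0,0,40]]]' 15
python3 -c "from h import *;st()"
```

```text
time: 42.7
position: [0.6151, -0.036, 0.0679]
tool_rot: [-1.162, -1.54, -0.892]
ft_force: [0.1, -0.2, -0.6]
grip_width: 0.646
grip_force: 15.0
t 42.7 pos [615.1 -36.   67.9] x [-0.07  0.25  0.97] y [ 0.96  0.27 -0.  ] z [-0.27  0.93 -0.26] q [ 0.66  1.11 -0.31  1.09 -0.66  1.89  0.76] F [ 0.08 -0.16 -0.55] M [-1.286 -0.353 -0.006] w 56.2 g 15.0
```

Now a light grip and press down slowly so the contact squares the tub up.

```bash
python3 -m jog '[[[-3,0,1,0,2,0,40],[-6,0,1,0,4,0,40],[-9,0,2,0,6,0,40],[-12,0,2,0,8,0,40],[-14,0,3,0,8,0,40],[-14,0,3,0,8,0,40]]]' 4
python3 -c "
from h import *
st()
d=ctrl.get_image('scene');P=world(d);hsv=cv2.cvtColor(d['image'],cv2.COLOR_RGB2HSV);S,V=[hsv[...,i].astype(int) for i in (1,2)]
blobs((S<60)&(V>60)&(P[...,2]>.015)&(P[...,2]<.12)&(P[...,0]>.57)&(P[...,0]<.74)&(P[...,1]<-.02)&(P[...,1]>-.2),P,60,'white')"
```

```text
time: 43.3
position: [0.6157, -0.0372, 0.0544]
tool_rot: [-1.077, -1.428, -0.955]
ft_force: [1.0, -1.5, 1.9]
grip_width: 0.642
grip_force: 4.0
t 43.3 pos [615.7 -37.2  54.4] x [-0.03  0.12  0.99] y [0.96 0.27 0.  ] z [-0.27  0.95 -0.12] q [ 0.67  1.23 -0.34  1.02 -0.7   1.96  0.75] F [ 0.98 -1.55  1.91] M [-0.737 -0.173 -0.052] w 55.8 g 4.0
white px [332 283] xy 646 -110 size 106 97 long-axis deg -72.4 z 90
white px [305 283] xy 593 -168 size 45 21 long-axis deg 15.7 z 108
white px [323 301] xy 648 -151 size 133 65 long-axis deg 14.7 z 98
```

```bash
python3 -m jog '[[[0,0,0,0,0,0,60],[0,0,0,0,0,0,70],[0,0,0,0,0,0,87],[0,0,0,0,0,0,87],[0,0,0,0,0,0,87],[0,0,-15,0,0,0,87],[0,0,-40,0,0,0,87],[10,0,-70,0,0,0,87],[30,0,-100,0,-8,0,87],[60,0,-120,0,-16,0,87]]]' 4
python3 - <<'E'
from h import *
st()
d=ctrl.get_image("scene");cv2.imwrite("pics/s10.png",cv2.resize(d["image"][180:380,180:440,::-1],None,fx=2,fy=2))
P=world(d);hsv=cv2.cvtColor(d['image'],cv2.COLOR_RGB2HSV);S,V=[hsv[...,i].astype(int) for i in (1,2)]
blobs((S<60)&(V>60)&(P[...,2]>.076)&(P[...,2]<.096)&(P[...,0]>.57)&(P[...,0]<.74)&(P[...,1]<-.02)&(P[...,1]>-.2),P,60,'top face')
E
```

```text
time: 44.35
position: [0.6439, -0.1461, 0.1177]
tool_rot: [-1.249, -1.637, -0.823]
ft_force: [1.6, -0.8, 2.0]
grip_width: 1.0
grip_force: 0.0
t 44.4 pos [ 643.9 -146.1  117.7] x [-0.09  0.37  0.92] y [ 0.96  0.27 -0.01] z [-0.25  0.89 -0.38] q [ 0.78  1.18 -0.55  0.78 -0.42  2.02  0.57] F [ 1.58 -0.81  1.96] M [-0.956 -0.272 -0.068] w 87.0 g 0.0
top face px [333 280] xy 632 -101 size 61 57 long-axis deg -72.7 z 87
```

View pics/s10.png

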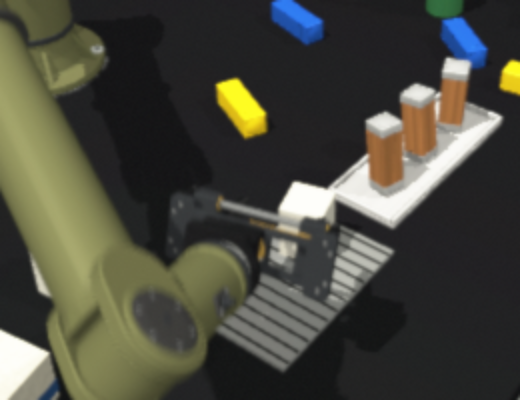

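Tub 1 stands mouth down on the mat at (632,−101), top at 87 mm. Now tub 2, the same sequence.

```bash
python3 -m jog '[[[40,0,-16,0,0,0,87],[80,0,-32,0,-8,0,87],[110,0,-44,0,-16,0,87],[110,0,-44,0,-24,0,87],[110,0,-44,0,-32,0,87],[110,0,-44,0,-40,0,87],[110,0,-44,0,-48,0,87],[110,0,-44,0,-56,0,87],[110,0,-44,0,-64,0,87],[110,0,-44,0,-67,0,87]]]' 20
python3 -c "
from h import *
st();tubs();rel((431,-335,150),down(97))"
```

```text
time: 45.4
position: [0.6455, -0.1364, 0.2501]
tool_rot: [1.879, 2.51, 0.001]
ft_force: [-0.4, 1.3, -1.1]
grip_width: 1.0
grip_force: 0.0
t 45.4 pos [ 645.5 -136.4  250.1] x [-0.28  0.96 -0.  ] y [0.96 0.28 0.  ] z [ 0.01 -0.   -1.  ] q [ 0.56  0.36 -0.53  1.31  0.18  1.51  0.33] F [-0.42  1.27 -1.07] M [0.003 0.028 0.004] w 87.0 g 0.0
tub px [346 200] xy 634 -101 size 57 56 long-axis deg 16.3 z 87
tub px [422 267] xy 431 -335 size 58 56 long-axis deg -83.4 z 78
rel [-130.5 -262.6  137.5] [0.2 0.2 9.4]
```

```bash
python3 -m jog '[[[-20,-42,0,0,0,3,87],[-40,-84,0,0,0,6,87],[-60,-126,10,0,0,9,87],[-80,-168,30,0,0,9,87],[-100,-210,60,0,0,9,87],[-120,-250,90,0,0,9,87],[-130,-262,120,0,0,9,87],[-130,-262,137,0,0,9,87],[-130,-262,137,0,0,9,87],[-130,-262,137,0,0,9,87]]]' 20
python3 -c "
from h import *
st();rel((431,-335,35),down(96.6))"
```

```text
time: 46.45
position: [0.4296, -0.3388, 0.1103]
tool_rot: [-2.083, -2.351, -0.002]
ft_force: [0.3, 0.2, 0.8]
grip_width: 1.0
grip_force: 0.0
t 46.5 pos [ 429.6 -338.8  110.3] x [-0.12  0.99  0.  ] y [0.99 0.12 0.  ] z [ 0.  0. -1.] q [ 0.95  0.17 -0.36  1.79  0.06  1.19  0.69] F [0.31 0.21 0.79] M [-0.078 -0.038 -0.019] w 87.0 g 0.0
rel [  3.5   1.8 113.3] [ 0.  -0.   0.3]
```

```bash
python3 -m jog '[[[2,1,45,0,0,0,87],[2,1,90,0,0,0,87],[2,1,105,0,0,0,87],[2,1,113,0,0,0,80],[2,1,113,0,0,0,40],[2,1,113,0,0,0,40],[2,1,113,0,0,0,40],[2,1,113,0,0,0,40],[2,1,113,0,0,0,40],[2,1,113,0,0,0,40]]]' 20
python3 -m jog '[[[0,0,0,0,0,0,40],[0,0,-20,0,0,0,40],[0,0,-60,0,0,0,40],[0,0,-110,0,0,0,40],[0,0,-150,0,0,0,40],[0,0,-190,0,0,0,40],[0,0,-190,0,0,0,40]]]'
python3 -c "from h import *;st();rel((463,-100,180),down(106))"
```

```text
time: 47.45
position: [0.4307, -0.3376, -0.0019]
tool_rot: [2.082, 2.35, -0.0]
ft_force: [-0.2, 0.8, 6.6]
grip_width: 0.643
grip_force: 20.0
time: 48.15
position: [0.4329, -0.3389, 0.1932]
tool_rot: [2.076, 2.343, 0.0]
ft_force: [1.6, -0.3, -1.5]
grip_width: 0.639
grip_force: 20.0
t 48.1 pos [ 432.9 -338.9  193.2] x [-0.12  0.99 -0.01] y [0.99 0.12 0.01] z [ 0.01 -0.01 -1.  ] q [ 0.96  0.11 -0.37  1.69  0.04  1.34  0.7 ] F [ 1.56 -0.32 -1.47] M [-0.128 -0.015 -0.019] w 55.6 g 20.0
rel [234.   58.3  49.7] [ 0.4  0.5 -9.1]
```

```bash
python3 -m jog '[[[35,9,0,0,0,-2,40],[70,18,0,0,0,-4,40],[105,27,0,0,0,-6,40],[140,36,10,0,0,-8,40],[175,45,20,0,0,-9,40],[210,54,35,0,0,-9,40],[234,58,45,0,0,-9,40],[234,58,45,0,0,-9,40],[234,58,45,0,0,-9,40]]]' 20
python3 -m jog '[[[0,0,0,0,8,0,40],[0,0,0,0,16,0,40],[0,0,0,0,24,0,40],[0,0,0,0,32,0,40],[0,0,0,0,40,0,40],[0,0,0,0,48,0,40],[0,0,0,0,56,0,40],[0,0,0,0,60,0,40],[0,0,0,0,60,0,40]]]'
python3 -c "from h import *;st()"
```

```text
time: 49.05
position: [0.4585, -0.0974, 0.1409]
tool_rot: [-1.89, -2.508, 0.001]
ft_force: [0.3, 0.2, -1.1]
grip_width: 0.639
grip_force: 20.0
time: 49.95
position: [0.458, -0.1008, 0.1374]
tool_rot: [-1.326, -1.74, -0.763]
ft_force: [-1.0, -0.1, -1.0]
grip_width: 0.643
grip_force: 20.0
t 50.0 pos [ 458.  -100.8  137.4] x [-0.13  0.48  0.87] y [ 0.96  0.27 -0.01] z [-0.24  0.84 -0.5 ] q [ 0.95  0.69 -0.44  1.5  -0.42  1.79  0.83] F [-1.   -0.09 -0.99] M [-1.314 -0.282  0.007] w 55.9 g 20.0
```

```bash
python3 -m jog '[[[-17,0,10,0,0,0,40],[-35,0,20,0,0,0,40],[-52,0,30,0,0,0,40],[-66,0,38,0,0,0,40],[-76,0,44,0,0,0,40],[-83,0,48,0,0,0,40],[-84,0,48,0,0,0,40],[-84,0,48,0,0,0,40]]]' 20
python3 -c "from h import *;st()"
python3 -m jog '[[[0,0,0,0,0,0,87],[0,0,0,0,0,0,87],[0,0,0,0,0,0,87],[0,0,0,0,0,0,87],[0,0,0,0,0,0,87],[0,0,0,0,0,0,87],[30,0,-20,0,0,0,87],[70,0,-40,0,-8,0,87],[100,0,-60,0,-16,0,87],[120,0,-80,0,-24,0,87]]]'
python3 -m jog '[[[20,0,-30,0,-8,0,87],[30,0,-50,0,-16,0,87],[30,0,-50,0,-24,0,87],[30,0,-50,0,-32,0,87],[30,0,-50,0,-36,0,87],[30,0,-50,0,-36,0,87],[30,0,-50,0,-36,0,87]]]'
python3 - <<'E'
from h import *
st()
for n in("wrist","scene"):
    d=ctrl.get_image(n);P=world(d);hsv=cv2.cvtColor(d["image"],cv2.COLOR_RGB2HSV);S,V=[hsv[...,i].astype(int) for i in (1,2)]
    print(n)
    roi=(P[...,0]>.35)&(P[...,0]<.57)&(abs(P[...,1]+.12)<.18)
    blobs((S<60)&(V>80)&(P[...,2]>.05)&(P[...,2]<.062)&roi,P,100,"tub top")
    blobs((S<60)&(V>60)&(P[...,2]>.01)&(P[...,2]<.05)&roi,P,100,"lower")
E
```

```text
time: 50.75
position: [0.4596, -0.098, 0.0452]
tool_rot: [-1.32, -1.75, -0.763]
ft_force: [-0.4, 0.8, -1.4]
grip_width: 0.643
grip_force: 20.0
t 50.8 pos [459.6 -98.   45.2] x [-0.14  0.48  0.87] y [0.96 0.27 0.  ] z [-0.24  0.83 -0.5 ] q [ 0.93  0.81 -0.42  1.52 -0.37  1.67  0.9 ] F [-0.42  0.85 -1.43] M [-1.251 -0.316 -0.032] w 55.9 g 20.0
time: 51.75
position: [0.4628, -0.1069, 0.1912]
tool_rot: [-1.566, -2.076, -0.506]
ft_force: [0.1, -0.0, 0.2]
grip_width: 1.002
grip_force: 0.0
time: 52.45
position: [0.4629, -0.112, 0.2471]
tool_rot: [-1.892, -2.507, -0.0]
ft_force: [-0.2, -0.5, -0.2]
grip_width: 1.002
grip_force: 0.0
t 52.5 pos [ 462.9 -112.   247.1] x [-0.27  0.96  0.  ] y [ 0.96  0.27 -0.  ] z [-0.  0. -1.] q [ 0.77 -0.06 -0.55  1.74 -0.03  1.45  0.5 ] F [-0.22 -0.51 -0.25] M [-0.126  0.047  0.029] w 87.2 g 0.0
wrist
tub top px [318 249] xy 474 -152 size 81 56 long-axis deg -74.8 z 56
lower px [318 205] xy 463 -113 size 56 1 long-axis deg 15.1 z 31
scene
tub top px [274 276] xy 474 -153 size 85 58 long-axis deg -74.2 z 58
lower px [283 286] xy 501 -147 size 83 6 long-axis deg -76.3 z 31
```

Tub 2 lies on its side at (474,−152), closed end towards +y. Regrip near the closed end.

```bash
python3 -c "
from h import *
rel((467.5,-129,9),down(105.5))"
```

```text
rel [-16.9   0.3 275.4] [-0.  -0.1  0.3]
```

```bash
python3 -m jog '[[[-16,0,50,0,0,0,87],[-17,0,100,0,0,0,87],[-17,0,150,0,0,0,87],[-17,0,200,0,0,0,87],[-17,0,240,0,0,0,87],[-17,0,264,0,0,0,87],[-17,0,274,0,0,0,80],[-17,0,274,0,0,0,40],[-17,0,274,0,0,0,40],[-17,0,274,0,0,0,40]]]' 15
python3 -m jog '[[[0,0,0,0,0,0,40],[0,0,0,0,0,0,40],[0,0,0,0,0,0,40],[0,0,-20,0,0,0,40],[0,0,-60,0,0,0,40],[0,0,-100,0,0,0,40],[0,0,-150,0,0,0,40],[0,0,-190,0,0,0,40],[0,0,-220,0,0,0,40],[0,0,-220,0,0,0,40]]]'
python3 -m jog '[[[0,0,0,0,8,0,40],[0,0,0,0,16,0,40],[0,0,0,0,24,0,40],[0,0,0,0,32,0,40],[0,0,0,0,40,0,40],[0,0,0,0,48,0,40],[0,0,0,0,56,0,40],[0,0,0,0,64,0,40],[0,0,0,0,72,0,40],[0,0,0,0,75,0,40]]]' 15
python3 -c "
from h import *
st()
t=down(106)*R.from_rotvec([0,75,0],degrees=True)
z=t.as_matrix()[:,2]
rel(np.array((640,-215,200))+19*z,t)
tubs()"
```

```text
time: 53.55
position: [0.4695, -0.1289, -0.0255]
tool_rot: [1.892, 2.505, 0.001]
ft_force: [-0.3, 0.3, 0.1]
grip_width: 0.732
grip_force: 0.0
time: 54.55
position: [0.4707, -0.1287, 0.1977]
tool_rot: [1.887, 2.501, 0.003]
ft_force: [0.3, -0.5, -1.4]
grip_width: 0.641
grip_force: 14.9
time: 55.55
position: [0.4665, -0.1288, 0.188]
tool_rot: [-1.163, -1.528, -0.892]
ft_force: [0.5, -0.3, -2.4]
grip_width: 0.643
grip_force: 14.9
t 55.5 pos [ 466.5 -128.8  188. ] x [-0.06  0.24  0.97] y [ 0.96  0.27 -0.01] z [-0.26  0.93 -0.25] q [ 0.99  0.86 -0.47  1.33 -0.52  2.02  0.77] F [ 0.52 -0.32 -2.44] M [-1.352 -0.329  0.016] w 55.9 g 14.9
rel [-20.5 143.3 -72.2] [ 0.1 -0.5 -0.4]
tub px [346 200] xy 634 -101 size 57 56 long-axis deg 15.6 z 87
```

```bash
python3 -m jog '[[[0,16,-5,0,0,0,40],[0,32,-10,0,0,0,40],[0,48,-15,0,0,0,40],[0,64,-21,0,0,0,40],[0,80,-27,0,0,0,40],[0,96,-32,0,0,0,40],[0,112,-38,0,0,0,40],[0,129,-43,0,0,0,40],[0,129,-43,0,0,0,40],[0,129,-43,0,0,0,40]]]' 15
python3 -c "
from h import *
st()
t=down(106)*R.from_rotvec([0,75,0],degrees=True)
rel(np.array((618,-190,100))+19*t.as_matrix()[:,2],t)
d=ctrl.get_image('scene');P=world(d)
q=P[(P[...,1]<-.4)&(P[...,1]>-.65)&(P[...,0]>.6)&(P[...,2]>.1)];print(len(q),(q.min(0)*1000).round(),(q[:,2].argmin()),(q[q[:,2].argsort()[:20]].mean(0)*1000).round())"
```

```text
time: 56.6
position: [0.603, -0.1322, 0.2038]
tool_rot: [-1.162, -1.541, -0.892]
ft_force: [-0.3, 0.2, -0.5]
grip_width: 0.642
grip_force: 14.9
t 56.6 pos [ 603.  -132.2  203.8] x [-0.07  0.25  0.97] y [0.96 0.28 0.  ] z [-0.27  0.93 -0.26] q [ 0.93  1.14 -0.78  0.9  -0.4   2.05  0.44] F [-0.32  0.23 -0.53] M [-1.323 -0.335  0.007] w 55.9 g 14.9
rel [-115.7   -1.5   26.2] [ 0. -0.  0.]
6978 [ 600. -567.  259.] 6894 [ 738. -527.  264.]
```

```bash
python3 -m jog '[[[-16,0,4,0,0,0,40],[-34,0,9,0,0,0,40],[-52,0,14,0,0,0,40],[-70,0,19,0,0,0,40],[-87,0,23,0,0,0,40],[-103,0,27,0,0,0,40],[-117,0,31,0,0,0,40],[-127,0,34,0,0,0,40],[-132,0,35,0,0,0,40],[-132,0,35,0,0,0,40]]]' 15
python3 -c "
from h import *
st()
d=ctrl.get_image('scene');P=world(d)
q=P[(P[...,1]<-.4)&(P[...,1]>-.65)&(P[...,0]>.6)&(P[...,2]>.05)];print(len(q),(q[q[:,2].argsort()[:20]].mean(0)*1000).round())"
```

```text
time: 57.65
position: [0.6034, -0.1329, 0.067]
tool_rot: [-1.163, -1.54, -0.892]
ft_force: [-0.2, 0.3, -1.6]
grip_width: 0.644
grip_force: 14.9
t 57.6 pos [ 603.4 -132.9   67. ] x [-0.07  0.25  0.97] y [ 0.96  0.27 -0.  ] z [-0.27  0.93 -0.26] q [ 0.91  1.29 -0.73  0.9  -0.3   1.97  0.58] F [-0.21  0.29 -1.55] M [-1.318 -0.288  0.007] w 56.1 g 14.9
6358 [ 732. -523.  130.]
```

```bash
python3 -m jog '[[[-3,0,1,0,2,0,40],[-6,0,1,0,4,0,40],[-9,0,2,0,6,0,40],[-12,0,2,0,8,0,40],[-14,0,3,0,8,0,40],[-14,0,3,0,8,0,40]]]' 4
python3 -c "from h import *;st()"
python3 -m jog '[[[0,0,0,0,0,0,60],[0,0,0,0,0,0,70],[0,0,0,0,0,0,87],[0,0,0,0,0,0,87],[0,0,0,0,0,0,87],[0,0,-15,0,0,0,87],[0,0,-40,0,0,0,87],[10,0,-60,0,0,0,87],[30,0,-80,0,-8,0,87],[60,0,-90,0,-16,0,87]]]' 4
python3 -c "from h import *;st()"
```

```text
time: 58.3
position: [0.6035, -0.1343, 0.0539]
tool_rot: [-1.076, -1.427, -0.955]
ft_force: [-1.8, -1.8, 2.6]
grip_width: 0.644
grip_force: 4.0
t 58.3 pos [ 603.5 -134.3   53.9] x [-0.03  0.12  0.99] y [0.96 0.27 0.  ] z [-0.27  0.95 -0.12] q [ 0.91  1.42 -0.79  0.81 -0.31  2.04  0.55] F [-1.81 -1.76  2.58] M [-0.709 -0.015  0.442] w 56.0 g 4.0
time: 59.3
position: [0.6198, -0.2105, 0.0987]
tool_rot: [-1.259, -1.597, -0.888]
ft_force: [1.4, 0.2, 3.6]
grip_width: 0.998
grip_force: 0.0
t 59.3 pos [ 619.8 -210.5   98.7] x [-0.09  0.34  0.94] y [0.97 0.23 0.01] z [-0.21  0.91 -0.35] q [ 0.99  1.39 -1.08  0.71  0.01  2.05  0.41] F [1.43 0.17 3.61] M [-0.75  -0.136 -0.074] w 86.8 g 0.0
```

```bash
python3 -m jog '[[[30,0,-12,0,-8,0,87],[60,0,-24,0,-16,0,87],[95,0,-30,0,-24,0,87],[120,0,-30,0,-32,0,87],[130,0,-30,0,-40,0,87],[130,0,-30,0,-48,0,87],[130,0,-30,0,-56,0,87],[130,0,-30,0,-64,0,87],[130,0,-30,0,-69,0,87],[130,0,-30,0,-69,0,87]]]' 20
python3 -c "
from h import *
st();d=tubs(); cv2.imwrite('pics/top11.png',cv2.resize(d['image'][150:310,150:470,::-1],None,fx=2,fy=2))
for y in(240,150,60): tilt((656,y),160,r=.045)"
```

```text
time: 60.3
position: [0.6146, -0.179, 0.2464]
tool_rot: [1.91, 2.47, 0.01]
ft_force: [-0.2, 0.4, 0.1]
grip_width: 0.999
grip_force: 0.0
t 60.3 pos [ 614.6 -179.   246.4] x [-0.25  0.97 -0.01] y [0.97 0.25 0.02] z [ 0.02 -0.01 -1.  ] q [ 1.04  0.47 -1.12  1.37  0.42  1.53  0.21] F [-0.18  0.4   0.06] M [ 0.016  0.062 -0.026] w 86.9 g 0.0
tub px [346 200] xy 634 -101 size 57 56 long-axis deg 16.0 z 87
tub px [371 206] xy 617 -180 size 57 21 long-axis deg 15.7 z 86
scene 268
 z 30 xy [663.4 226.1]
 z 45 xy [663.7 225.6]
 z 60 xy [661.4 224.3]
 z 75 xy [662.4 225.6]
 z 90 xy [661.2 224.5]
 z 105 xy [663.9 223.6]
 axis [ 0.03  0.03 -1.  ]
scene 395
 z 29 xy [658.7 137.9]
 z 44 xy [658.8 137.6]
 z 59 xy [658.6 138.7]
 z 74 xy [655.4 139.4]
 z 89 xy [652.1 137.5]
 z 104 xy [653.  139.4]
 axis [-0.15 -0.    0.99]
scene 404
 z 32 xy [658.5  49.9]
 z 47 xy [658.   49.8]
 z 62 xy [655.1  51.4]
 z 77 xy [651.5  51.6]
 z 92 xy [649.4  52.6]
 z 107 xy [652.1  51.9]
 axis [ 0.19 -0.02 -0.98]
```

View pics/top11.png

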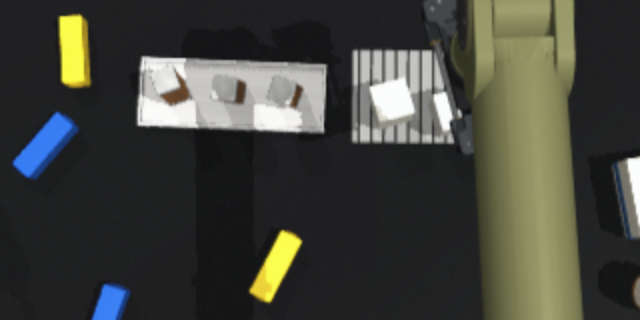

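Tub 1 (crop (392,100)) and part of tub 2 (443,112) are flat at 86 mm, and the mills stand. I move the arm clear and check once.

```bash
python3 -m jog '[[[0,-30,-20,0,0,0,87],[0,-60,-30,0,0,0,87],[0,-90,-30,0,0,0,87],[-20,-120,-30,0,0,0,87],[-40,-150,-30,0,0,0,87],[-60,-170,-30,0,0,0,87],[-80,-170,-30,0,0,0,87],[-100,-170,-30,0,0,0,87],[-100,-170,-30,0,0,0,87]]]'
python3 -c "
from h import *
st();d=tubs(); P=world(d);hsv=cv2.cvtColor(d['image'],cv2.COLOR_RGB2HSV);S,V=[hsv[...,i].astype(int) for i in (1,2)]
blobs((S<60)&(V>80)&(P[...,2]<.012)&(P[...,2]>.003)&(P[...,0]>.5)&(P[...,0]<.75),P,300,'flat')
d0=np.load('pics/top0.npz');P0=world(dict(d0))
print('bystander depth change', [int((abs(d['depth']-d0['depth'])[a:b,c:e]>.02).sum()) for a,b,c,e in((215,272,455,550),(283,310,466,500),(236,268,105,150))])"
```

```text
time: 61.4
position: [0.4725, -0.3283, 0.2711]
tool_rot: [1.933, 2.458, 0.018]
ft_force: [-0.1, -1.0, -0.3]
grip_width: 1.0
grip_force: 0.0
t 61.4 pos [ 472.5 -328.3  271.1] x [-0.24  0.97 -0.  ] y [0.97 0.24 0.02] z [ 0.02  0.   -1.  ] q [ 1.53  0.29 -1.17  1.49  0.26  1.52  0.6 ] F [-0.11 -1.02 -0.32] M [-0.061  0.086  0.053] w 87.0 g 0.0
tub px [346 200] xy 634 -101 size 57 56 long-axis deg 15.6 z 87
tub px [377 205] xy 621 -197 size 57 57 long-axis deg -75.7 z 87
flat px [346 198] xy 654 -106 size 151 129 long-axis deg 0.4 z 7
flat px [384 198] xy 654 -228 size 153 107 long-axis deg -0.7 z 7
flat px [266 197] xy 654 152 size 300 114 long-axis deg 88.5 z 7
bystander depth change [4480, 918, 16]
```

```bash
python3 -c "
from bench import ctrl
print(ctrl.close_job())"
```

```text
the job is handed in; nothing more can be done
None
```

I handed the job in at 61 s: three mills stand on their heavy ends in the tray, two leaning up to about 0.2 rad but steady, and both tubs are mouth down on the mat; the sanitiser looked unmoved, but in the last picture I could not confirm the glove box and mustard jar, whose depth readings had changed, probably because the arm was over them.

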